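# Unfold the collator's crank and gather three cakes into a snug row

## Task

Three ring cakes are waiting in the lane of the hand-cranked collator. Lift the folded black grip of its crank up and over until it snaps upright, and only then take it and crank clockwise (the way of the arrow) until the pusher has gathered the cakes into one snug row against the end gate. Stop when the sprung white pad has given way by about half of its 16 mm spring travel: every cake gently pressed on its neighbour, the pad not squeezed right home. Then let go, leaving the grip upright. Work by the crank only: do not touch the cakes or the pusher, and leave the marker and the timer where they are.

Things in the scene. Friction and masses are not known exactly. Their poses are not given: they have to be found in the camera images.
- collator: White and stainless bench collator, fixed to the table, 0.31 m deep, 0.49 m long. Origin on the table below the crank's centre; x away from the operator, y along the lane (pusher travels to +y, operator's left), z up. In front (x -0.09 to 0.075, y within 0.086) a console whose face slopes 32 degrees from level, low edge to the operator, 95 mm high at the crank; the lane runs behind it.
- crank_hub (a point): Point on the crank's axis, level with the fold hinge, 58 mm out from the console face. Turns with the crank: its z is the crank axis, pointing out of the face (up and towards the operator, 32 degrees from vertical); its x points along the crank arm from the hub to the fold hinge; its y is parallel to the hinge pin.
- fold_hinge (a point): Pin of the grip's fold hinge at the end of the crank arm, 75 mm from the crank's axis; axes as those of crank_hub. The steel arm is 19 mm wide; along z its top lies 14 mm and its underside 24 mm below the pin, 34 mm clear of the face. The hub boss, 34 mm across, ends under the arm.
- grip_mid (a point): Middle of the black grip, 24 mm thick and 70 mm long, from 12 to 82 mm off the fold hinge. Its x points along the grip to the hinge. The grip spins freely on its pin, so a hand holding it need not turn while cranking. Folded, it lies 2 mm above the arm, free end over the hub; upright, it stands out of the face along the crank's axis.
- grip_fold (a joint): Fold angle of the grip, rad: 0 folded flat along the arm (start), 1.571 standing upright on its stop. A spring catch resists with about 0.22 N m (3 to 4 N at the free end) to about 0.8 rad, then carries it on and holds it upright with as much.
- crank (a joint): Crank angle, rad, positive clockwise as the operator sees it; 0 with the arm straight down the slope to the operator; starts within 0.5 of that. A brake (0.28 N m, 4 N at the grip) holds it where it is left. It drives the pusher by rack and pinion, 12 mm a radian (75 mm a turn); 1 to 2.3 turns are needed.
- carriage: Pusher at the operator's right end of the lane: steel back plate and toothed rack, carrying the sprung white pad; slides to +y of the collator. Its origin is not on it: on the table, 150 mm nearer the operator than the lane's centre line.
- pusher_pad (a joint): How far the white pad is pushed back into the pusher against its springs, m: 0 free, 0.016 pressed right home. It yields only above about 5 N and then takes 0.9 N a millimetre, so 8 mm is about 12 N, felt as 2 N more at the grip; after the row has closed, 8 mm takes 0.67 rad of the crank.
- pad_face (a point): Centre of the white pad's front face (84 x 34 mm), which meets the nearest cake; axes as the collator's.
- guard_edge (a point): Middle of the aluminium front edge of the clear hygiene guard: a level 5 mm sheet, 0.285 m above the table, from 32 to 228 mm beyond the crank's centre, 0.47 m long, over the lane and the crank's upper half, on two posts behind. A wrist held upright at the top of the crank's circle hits it; a tool leaning back along the crank's axis clears it.
- end_gate: Steel end gate with a black clamp knob, fixed in the lane at its operator's left end; placed anew for each pack. Two thin hold-down rods run along the lane 40 mm over its bed, to keep the cakes flat. Origin on the lane bed at the middle of the face that the cakes meet; axes as the collator's, so the cakes lie at -y.
- cake_1: The cake nearest the end gate: golden-brown ring cake lying flat in the lane, about 82 mm across (78 to 83) and 35 mm high, 70 g, soft. Origin at the centre of its underside, z up.
- cake_2: The middle cake: golden-brown ring cake lying flat in the lane, about 82 mm across (78 to 83) and 35 mm high, 70 g, soft. Origin at the centre of its underside, z up.
- cake_3: The cake nearest the pusher: golden-brown ring cake lying flat in the lane, about 82 mm across (78 to 83) and 35 mm high, 70 g, soft. Origin at the centre of its underside, z up.
- timer: White kitchen timer, 70 x 66 x 21 mm, lying loose on the table; a bystander. Origin at the centre of its underside.
- marker: White marker pen with a black cap, 135 mm long and 17 mm thick, lying loose on the table; a bystander. Origin at the centre of its underside.

How it is judged:
On the way:
1. the grip is unfolded upright, before any cranking (value of joint grip_fold above 1.45 rad and distance of pad_face from where it was at the start of the episode below 0.015 m), for 0.2 s.
At the end, for the whole second after the job is handed in: The grip stands upright (over 1.4 rad), the crank is at rest, the white pad is pushed back 3 to 13 mm of its 16 mm, and the three cakes lie flat (within 0.2 rad) in one row, each pressed (over 0.3 N) on the next, the first on the end gate and the last on the pad (value of joint grip_fold above 1.4 rad and value of joint pusher_pad between 0.003 and 0.013 m and contact force between carriage and cake_3 above 0.3 N and contact force between cake_3 and cake_2 above 0.3 N and contact force between cake_2 and cake_1 above 0.3 N and contact force between cake_1 and end_gate above 0.3 N and angle between each of cake_1, cake_2, cake_3's own z axis and vertical below 0.2 rad and velocity of joint crank between -0.1 and 0.1 rad/s); the robot touches nothing.
It fails at once if the row is squeezed: the pad is pressed back more than 15 mm (value of joint pusher_pad above 0.015 m).
It fails at once if the robot touches a cake (contact force between any of the fingers, the arm and cake_1 above 1 N or contact force between any of the fingers, the arm and cake_2 above 1 N or contact force between any of the fingers, the arm and cake_3 above 1 N).
It fails at once if the robot touches the pusher (contact force between any of the fingers, the arm and carriage above 1 N).
It fails at once if the timer or the marker is moved more than 20 mm (distance of any of timer, marker from where it was at the start of the episode above 0.02 m).
It also fails if it takes over 64 s, if anything falls off the work surface, if the arm or the gripper's body presses on something with over 40 N, if the wrist force passes 120 N, or if a joint passes its speed limit or range.

## Robot

A 7-joint arm with a two-finger parallel gripper is mounted at the origin on a cart in front of the work surface, level with it; the furniture and walls round the work are solid. World frame = base frame: x ahead of the robot, y to its left, z up, the work surface at z = 0. Lengths are in m, angles in rad, forces in N, time in s.
With the tool pointing down it reaches from about 0.35 to 0.9 m from the base axis. Payload 8.1 kg.
Tool frame: the origin (TCP) lies at the very end of the fingers, on their centre line; the grasp point (between the pads) lies 19 mm behind it; z points along the fingers, y is the line along which they close (so a half turn about z gives the same grasp; the last joint's range is limited). The gripper opens to 92 mm and grips with 3 to 60 N. Pads are 19 mm wide; open, the fingers measure 130 mm over their backs; the gripper's body (75 mm by 190 mm) begins 47 mm behind the grasp point.
Start: joints at [1.146, 0.434, 0.025, 1.573, -0.012, 1.134, -0.075], TCP at [0.198, -0.593, 0.227] pointing down, gripper open.
Joint ranges: [-2.62, 2.62], [-0.44, 2.09], [-1.27, 1.32], [0.08, 2.57], [-1.32, 4.46], [0.12, 2], [-2.74, 2.74]. Speed limits (rad/s): [2.22, 2.22, 3.01, 3.01, 3.14, 3.14, 3.14].

## Interface

Orientations are given as a 3x3 rotation matrix whose columns are the frame's x, y, z axes.
In Python, from workcell import env, vision gives the robot as it stands. The module is installed in compiled form; this text tells all that it offers.
- The arm moves only by the shell command python3 -m creep 'ROWS' [OPENING]. ROWS is JSON, a list of rows, each a list of 6 numbers: the shift along the world's x, y, z each as a share of 500 mm, from -1 to 1, then the turn, a rotation vector about the world's x, y, z each as a share of pi rad, from -1 to 1. A call has 1 to 8 rows; each row shifts and turns the commanded pose from where the row before left it; what a row does not reach is not made up. A row lasts 1/12 s, in which the tool goes at most 41.7 mm and 7.16 degrees, less where a joint would pass 70% of its speed; a pose out of reach is approached as far as the arm can. A call with a number of a shift or a turn outside -1 to 1 is refused whole. A call with a gripper value outside its range is refused whole. OPENING is the closure, from -1 (fully open) to 1 (shut), set as the call begins (- or left out, the last holds). The fingers move at their own pace and stop on an object; the grip force is fixed at half the most. Time passes only in rows, so rows that do not move let the fingers close. It gives the time, the measured TCP pose, the force, the opening and the grip force at its end, in the units of the state.
- env.sense(): the state, without advancing time (a new reading comes with each control period).
- vision.get_image(name): name is "side" or "top" or "wrist"; returns (picture, depth): 480x640x3 uint8, blue, green, red; 480x640 float32, m along the optical axis (not along the pixel's ray), 0 where there is no reading.
- vision.get_calibration(name): a dict with "intrinsics" (3x3 intrinsics, pixels), "R" (3x3) and "t" (3): a world point X has camera coordinates R X + t. Camera axes: x right, y down, z forward; pixel columns grow to the right and rows downward; lengths in m; the calibration is good to about 2 mm. The wrist camera is an equidistant fisheye: a pixel r from the principal point sees the ray r / f radians off the axis. A picture is of the moment at which its call begins: read the wrist's pose just before it. get_calibration takes no time and is no camera call; for the wrist camera it gives the pose at the moment of the call.
- env.finish_job(): hands the job in; it is judged then, once.
The state is a dict: "clock": time; "joint_positions": joint angles; "qd": joint speeds; "tau": joint torques, N m; "tcp_pos": TCP position; "tool_rot": TCP orientation; "force": force on the tool from outside, world axes, zero at the start; "moment": the same for the moment, N m; "gripper_width": finger opening in m; "gripper_force": force on a finger pad.
Only numpy, scipy, OpenCV 4.12 (cv2) and the standard library are available. Lean on these libraries where they do the work, as an engineer would, in place of code of your own. Each camera call takes 0.05 s, during which the arm holds its last target. There are 200 camera calls.

## Working session

There is one attempt and no reset: what is moved stays moved. The work goes in short steps, Python scripts to look and compute and a shell command to move; the robot and the scene stay as the last step left them, time stands still between calls to the robot, and variables do not carry over. Pictures are saved under pics/ and viewed, at most 10 in all, crops included, and the job is handed in when it is done.

```bash
mkdir -p pics; ls; python3 - <<'E'
from workcell import env, vision
import cv2, numpy as np
s=env.sense(); print(s['clock'],s['tcp_pos'],s['tool_rot'],s['gripper_width'])
for n in ("side","top"):
    im,d=vision.get_image(n); cv2.imwrite(f"pics/{n}0.png",im); np.save(f"pics/{n}0.npy",d)
    c=vision.get_calibration(n); print(n,c)
E
```

```text
pics
0.0 [ 0.19743275 -0.59245286  0.225933  ] [[ 9.48703757e-01  3.16165724e-01 -6.45503096e-04]
 [ 3.16166349e-01 -9.48702623e-01  1.47444544e-03]
 [-1.46221371e-04 -1.60289829e-03 -9.99998705e-01]] 0.0916140780159305
side {'intrinsics': array([[564.08676883,   0.        , 314.90523332],
       [  0.        , 564.08676883, 243.15855585],
       [  0.        ,   0.        ,   1.        ]]), 'R': array([[-0.99976873,  0.00719143,  0.02026734],
       [-0.01283629,  0.55658259, -0.83069311],
       [-0.01725433, -0.83076116, -0.55636156]]), 't': array([0.51242785, 0.15135548, 1.69124693])}
top {'intrinsics': array([[499.41636401,   0.        , 308.61356734],
       [  0.        , 499.41636401, 231.8076759 ],
       [  0.        ,   0.        ,   1.        ]]), 'R': array([[ 0.04128812, -0.99912361,  0.00687707],
       [-0.88900791, -0.03987741, -0.45615209],
       [ 0.45602656,  0.01271989, -0.88987526]]), 't': array([-0.01694245,  0.54543543,  1.10605292])}
```

View pics/top0.png

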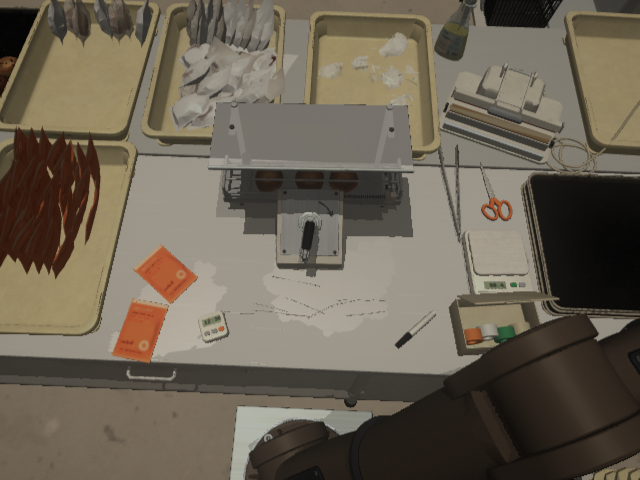

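View pics/side0.png

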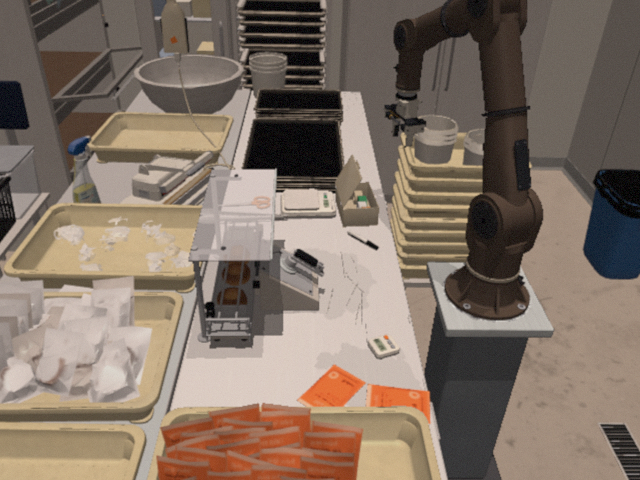

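The top view shows the console at about (278–343, 190–268), the black folded grip near (307, 235), and the guard's front edge along row 167. The marker is at (415, 330) and the timer at (213, 327). Next I'll get 3D positions from depth.

```bash
cat > h.py <<'E'
import numpy as np, cv2
from workcell import env, vision
def cloud(d,c):
    K=c["intrinsics"]; v,u=np.mgrid[0:480,0:640]
    P=np.stack([(u-K[0,2])/K[0,0]*d,(v-K[1,2])/K[1,1]*d,d],-1)
    return (P-c["t"])@c["R"]
E
python3 - <<'E'
from h import *
for n,(r0,r1,c0,c1) in {"top":(185,275,270,350),"side":(240,312,270,330)}.items():
    im=cv2.imread(f"pics/{n}0.png"); d=np.load(f"pics/{n}0.npy"); X=cloud(d,vision.get_calibration(n))
    g=im.max(2); m=np.zeros_like(g,bool); m[r0:r1,c0:c1]=True
    k=m&(g<45)&(d>0)&(X[...,2]>.1)
    P=X[k]; P=P[P[:,2]>.13]; print(n,"grip",len(P)); 
    if len(P)>5:
        mu=np.median(P,0); P=P[np.linalg.norm(P-mu,axis=1)<.06]; u,s,vt=np.linalg.svd(P-P.mean(0)); print(P.mean(0),vt[0],np.ptp((P-P.mean(0))@vt.T,axis=0))
    # console plane
    Q=X[m&(d>0)&(g>90)&(X[...,2]>.03)&(X[...,2]<.17)]
    best=None; rng=np.random.default_rng(0)
    for _ in range(400):
        a,b,c=Q[rng.choice(len(Q),3,False)]; nn=np.cross(b-a,c-a); L=np.linalg.norm(nn)
        if L<1e-6: continue
        nn/=L; nn*=np.sign(nn[2]+1e-9)
        if not .75<nn[2]<.93: continue
        i=np.abs((Q-a)@nn)<.003
        if best is None or i.sum()>best.sum(): best=i
    I=Q[best]; u,s,vt=np.linalg.svd(I-I.mean(0)); nn=vt[2]*np.sign(vt[2][2]); print("plane",len(I),len(Q),I.mean(0),nn,I.min(0),I.max(0), "yaw",np.arctan2(-nn[1],-nn[0]))
    h=(-nn[:2]/np.linalg.norm(nn[:2])); R=np.array([h,[-h[1],h[0]]]); e=I[:,:2]@R.T; print("in yawed frame",np.percentile(e,[1,99],axis=0),R)
d=np.load("pics/top0.npy");X=cloud(d,vision.get_calibration("top"))
for v,u in [(167,225),(167,400),(168,310),(330,415),(327,213),(180,270),(180,310),(180,345)]: print(u,v,X[v,u])
im=cv2.imread("pics/top0.png"); im2=cv2.imread("pics/side0.png")
a=cv2.resize(im[150:275,205:415],None,fx=3.8,fy=3.8,interpolation=2)[:,:798]; cv2.imwrite("pics/topc.png",a)
cv2.imwrite("pics/sidec.png",cv2.resize(im2[160:350,180:340],None,fx=3.1,fy=3.1,interpolation=2))
E
```

```text
top grip 201
[0.54161599 0.00712357 0.14263001] [-0.87631213  0.13006702 -0.46385302] [0.0522352  0.0239176  0.01807168]
plane 1670 2637 [0.55721513 0.00715809 0.07210737] [-0.54087112 -0.01191315  0.84102111] [ 0.5003957  -0.08007784  0.03406688] [0.61440438 0.09044151 0.11101033] yaw 0.022022288887025537
in yawed frame [[ 0.50353685 -0.08984203]
 [ 0.61211409  0.07622351]] [[ 0.99975752  0.02202051]
 [-0.02202051  0.99975752]]
side grip 112
[0.5489478  0.01672462 0.14274986] [-0.91156484  0.06512067 -0.40596654] [0.05339668 0.0214616  0.01770233]
plane 908 1909 [0.57282363 0.03514384 0.08125096] [-0.53750342  0.00155229  0.84326014] [ 0.50486922 -0.0735895   0.03494951] [0.64170653 0.09949325 0.12728796] yaw -0.0028879596040736364
in yawed frame [[ 0.50738027 -0.06542771]
 [ 0.63897268  0.0965449 ]] [[ 0.99999583 -0.00288796]
 [ 0.00288796  0.99999583]]
225 167 [0.62225922 0.20104415 0.28849036]
400 167 [ 0.64029255 -0.19700803  0.28893058]
310 168 [0.62699466 0.00780334 0.29056809]
415 330 [ 0.34090314 -0.26715304  0.02012829]
213 327 [0.32732051 0.23468872 0.01830216]
270 180 [0.7291878  0.11989609 0.07619841]
310 180 [0.72169387 0.00977112 0.09544094]
345 180 [ 0.72206047 -0.0844222   0.10150027]
```

View pics/topc.png

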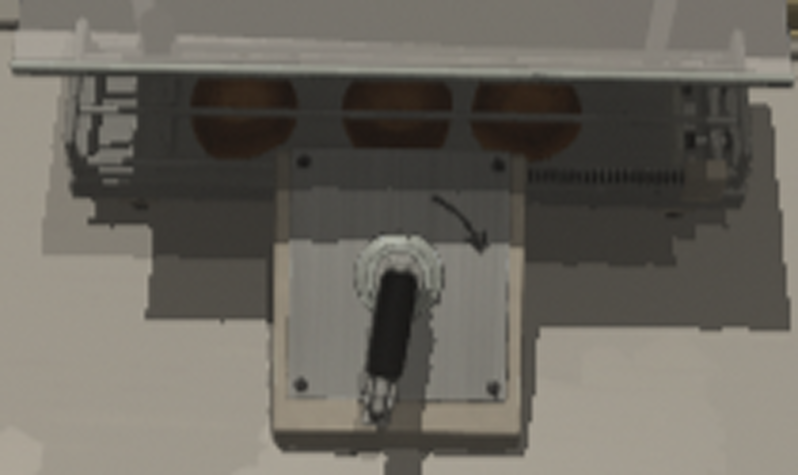

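```bash
python3 - <<'E'
from h import *
from scipy.optimize import least_squares
C={n:vision.get_calibration(n) for n in("top","side")}
d=np.load("pics/top0.npy");X=cloud(d,C["top"])
pts=[]
for u in range(215,408,3):
    c=X[150:185,u]; k=(c[:,2]>.275)&(c[:,2]<.30)
    if k.any(): pts.append(c[k][np.argmin(c[k][:,0])])
pts=np.array(pts); p=np.polyfit(pts[:,1],pts[:,0],1); r=pts[:,0]-np.polyval(p,pts[:,1]); p=np.polyfit(pts[abs(r)<.006,1],pts[abs(r)<.006,0],1)
yaw=np.arctan(-p[0]); print("guard edge x(y)",p,"yaw",yaw,r.std(), pts[:,1].min(),pts[:,1].max())
obs={}
for n,(r0,r1,c0,c1) in {"top":(205,262,290,325),"side":(240,280,285,330)}.items():
    g=cv2.imread(f"pics/{n}0.png").max(2); m=np.zeros_like(g); m[r0:r1,c0:c1]=(g[r0:r1,c0:c1]<60)
    k,l,st,ce=cv2.connectedComponentsWithStats(m); j=1+np.argmax(st[1:,4]); v,u=np.nonzero(l==j)
    q=np.c_[u,v]; mu=q.mean(0); _,_,vt=np.linalg.svd(q-mu); t=(q-mu)@vt[0]; obs[n]=(mu,vt[0],np.ptp(t)); print(n,st[j],mu,vt[0],np.ptp(t))
def model(q):
    cx,cy,phi,yw=q; c,s=np.cos(yw),np.sin(yw); Rz=np.array([[c,-s,0],[s,c,0],[0,0,1]]); a=np.radians(32)
    n=Rz@[-np.sin(a),0,np.cos(a)]; u=Rz@[np.cos(a),0,np.sin(a)]; y=Rz@[0,1,0]
    hub=np.array([cx,cy,.095])+.058*n; e=-u*np.cos(phi)+y*np.sin(phi); return hub,e,n,u,y
def pj(n,P):
    c=C[n]; x=c["R"]@P+c["t"]; x=c["intrinsics"]@x; return x[:2]/x[2]
def res(q,cams=("top","side")):
    hub,e,n,u,y=model([*q,yaw]); o=[]
    for k in cams:
        mu,ax,L=obs[k]; a=pj(k,hub+.063*e); b=pj(k,hub-.007*e); o+=list((a+b)/2-mu); dv=a-b; o.append((dv[0]*ax[1]-dv[1]*ax[0])/np.linalg.norm(dv)*20)
    return o
for cams in (("top","side"),("top",),("side",)):
    f=least_squares(res,[.594,.007,.15],args=(cams,)); print(cams,f.x,np.round(f.fun,2))
f=least_squares(res,[.594,.007,.15]); hub,e,n,u,y=model([*f.x,yaw]); print("hub",hub,"e",e,"n",n,"hinge",hub+.075*e,"gripmid",hub+.028*e)
print("boss px",pj("top",hub-.024*n))
E
```

```text
guard edge x(y) [-0.02601599  0.62503454] yaw 0.026010118932822568 0.0009206554504304688 -0.21274887300680906 0.22324661043157928
top [302 221  13  30 283] [307.78091873 235.19434629] [-0.15998262  0.98711983] 28.78645773549417
side [295 250  23  17 188] [305.95212766 257.89893617] [0.85239109 0.5229048 ] 24.17507048471751
('top', 'side') [0.59315039 0.00580114 0.14414396] [-0.05 -0.59 -0.01  0.6  -0.15  0.07]
('top',) [0.59151992 0.00561565 0.14353714] [ 0. -0. -0.]
('side',) [0.59484842 0.00639378 0.15111346] [0. 0. 0.]
hub [0.56242547 0.0050018  0.14418679] e [-0.84270513  0.12177012 -0.5244236 ] n [-0.52974002 -0.01378171  0.8480481 ] hinge [0.49922258 0.01413456 0.10485502] gripmid [0.53882973 0.00841137 0.12950293]
boss px [309.53749614 222.84998955]
```

```bash
cat >> h.py <<'E'
from scipy.spatial.transform import Rotation as Ro
hub=np.array([.5624,.0050,.1442]); yaw=.026; a=np.radians(32)
Rz=Ro.from_euler('z',yaw).as_matrix()
n=Rz@[-np.sin(a),0,np.cos(a)]; u=Rz@[np.cos(a),0,np.sin(a)]; y=Rz@[0,1,0]
def e(phi): return -u*np.cos(phi)+y*np.sin(phi)
def tool(phi): return np.c_[-e(phi),np.cross(n,e(phi)),-n]
def need(p,R,s=None):
    s=s or env.sense(); dp=(p-s["tcp_pos"])/.5; w=(Ro.from_matrix(R)*Ro.from_matrix(np.array(s["tool_rot"])).inv()).as_rotvec()/np.pi
    print("t",round(s["clock"],2),"shift",np.round(dp,4),"turn",np.round(w,4),"min rows",np.linalg.norm(dp)*12,np.linalg.norm(w)*180/7.16)
E
python3 - <<'E'
from h import *
need(hub+.005*e(.144)+.09*n,tool(.144))
print(need(hub+.005*e(.144)-.015*n,tool(.144)))
E
```

```text
t 0.1 shift [ 0.6261  1.1937 -0.0163] turn [ 0.0432 -0.1739 -0.1364] min rows 16.176502190216283 5.660970850467254
t 0.1 shift [ 0.7373  1.1966 -0.1944] turn [ 0.0432 -0.1739 -0.1364] min rows 17.026943170459774 5.660970850467254
None
```

```bash
python3 -m creep '[[0.02,0.04,0.03,0,0,0],[0.026,0.06,0.03,0,0,0],[0.026,0.06,0.03,0,0,0],[0.026,0.06,0.02,0,0,0],[0.026,0.06,0.0,0,0,0],[0.026,0.06,0,0,0,0],[0.026,0.06,0,0,0,0],[0.026,0.06,0,0,0,0]]'
python3 -m creep '[[0.036,0.06,0,0.0054,-0.0217,-0.017],[0.036,0.06,0,0.0054,-0.0217,-0.017],[0.036,0.06,0,0.0054,-0.0217,-0.017],[0.036,0.06,0,0.0054,-0.0217,-0.017],[0.036,0.06,0,0.0054,-0.0217,-0.017],[0.036,0.06,0,0.0054,-0.0217,-0.017],[0.036,0.06,0,0.0054,-0.0217,-0.017],[0.036,0.06,0,0.0054,-0.0217,-0.017]]'
python3 - <<'E'
from h import *
need(hub+.005*e(.144)+.09*n,tool(.144)); print(env.sense()['force'])
E
```

```text
clock: 0.77
tcp_pos: [0.2988, -0.3613, 0.2816]
tool_rot: [[0.949, 0.316, -0.0], [0.316, -0.949, 0.0], [-0.0, -0.0, -1.0]]
force: [1.2, 1.0, -0.1]
gripper_width: 0.0917
gripper_force: 0.0
clock: 1.43
tcp_pos: [0.4428, -0.1219, 0.2819]
tool_rot: [[0.841, -0.099, 0.532], [-0.124, -0.992, 0.012], [0.526, -0.076, -0.847]]
force: [0.9, 1.2, 0.2]
gripper_width: 0.0918
gripper_force: 0.0
t 1.43 shift [ 0.1355  0.2525 -0.1279] turn [0.0001 0.0007 0.0009] min rows 3.7659626146582053 0.030137772414954148
[0.91459975 1.16491346 0.18526441]
```

```bash
python3 -m creep '[[0.0226,0.0421,-0.0213,0,0,0],[0.0226,0.0421,-0.0213,0,0,0],[0.0226,0.0421,-0.0213,0,0,0],[0.0226,0.0421,-0.0213,0,0,0],[0.0226,0.0421,-0.0213,0,0,0],[0.0226,0.0421,-0.0213,0,0,0],[0,0,0,0,0,0]]'
python3 - <<'E'
from h import *
c=vision.get_calibration("wrist"); im,d=vision.get_image("wrist"); cv2.imwrite("pics/w1.png",im)
f=c["intrinsics"][0,0]; cc=c["intrinsics"][:2,2]; print(c["intrinsics"])
def pj(P):
    x=c["R"]@P+c["t"]; r=np.hypot(x[0],x[1]); return np.round(cc+x[:2]/r*np.arctan2(r,x[2])*f,1)
E_=e(.144)
for k,P in dict(hinge=hub+.075*E_,hub=hub,near=hub+.063*E_+.012*n,far=hub-.007*E_+.012*n,tcp=env.sense()["tcp_pos"]).items(): print(k,pj(P))
need(hub+.005*E_-.015*n,tool(.144))
E
```

```text
clock: 2.02
tcp_pos: [0.4986, -0.0173, 0.2259]
tool_rot: [[0.847, -0.098, 0.523], [-0.121, -0.993, 0.009], [0.518, -0.071, -0.852]]
force: [0.5, 0.5, -1.1]
gripper_width: 0.0916
gripper_force: 0.0
[[371.64829954   0.         316.77090425]
 [  0.         371.64829954 237.50862736]
 [  0.           0.           1.        ]]
hinge [289.7 314. ]
hub [287.1 224. ]
near [288.3 308.2]
far [285.6 219.1]
tcp [320.5 301.7]
t 2.07 shift [ 0.1362  0.048  -0.1943] turn [ 0.0017 -0.0028 -0.0002] min rows 2.905506290300879 0.08322824964613054
```

View pics/w1.png

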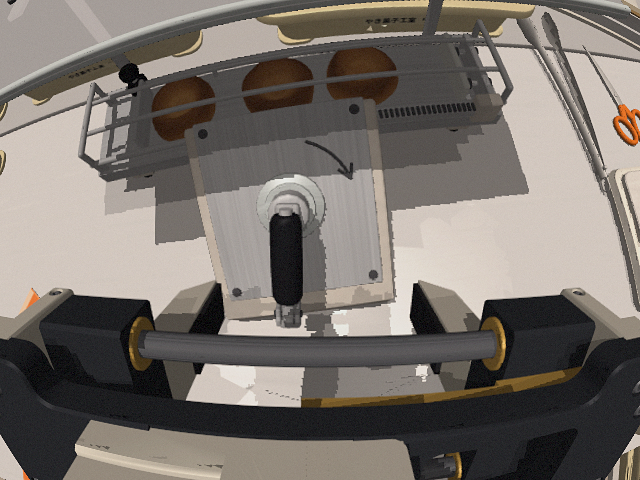

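The wrist view shows the grip from (286, 215) to (286, 303), and the model predicts (287, 219) to (288, 308), so they agree within about 2 mm. I'll align with it and go down.

```bash
python3 - <<'E'
from h import *
need(hub+.005*e(.144)+.05*n,tool(.144)); print(.065*n/.5)
E
```

```text
t 2.07 shift [ 0.0674  0.0462 -0.0841] turn [ 0.0017 -0.0028 -0.0002] min rows 1.4067300052730245 0.08322824964613054
[-0.06886622 -0.00179093  0.11024625]
```

```bash
python3 -m creep '[[0.017,0.0115,-0.021,0.0004,-0.0007,0],[0.017,0.0115,-0.021,0.0004,-0.0007,0],[0.017,0.0115,-0.021,0.0004,-0.0007,0],[0.017,0.0115,-0.021,0.0004,-0.0007,0],[0,0,0,0,0,0],[0,0,0,0,0,0]]'
python3 - <<'E'
from h import *
need(hub+.005*e(.144)-.015*n,tool(.144))
E
```

```text
clock: 2.57
tcp_pos: [0.5316, 0.0036, 0.1844]
tool_rot: [[0.843, -0.096, 0.529], [-0.121, -0.993, 0.012], [0.524, -0.074, -0.848]]
force: [-0.9, 0.1, 0.9]
gripper_width: 0.0919
gripper_force: 0.0
t 2.57 shift [ 0.0691  0.0044 -0.1111] turn [ 0.0007 -0.0001  0.0001] min rows 1.5710013103332496 0.017063172964733725
```

```bash
python3 -m creep '[[0.0115,0.001,-0.0185,0,0,0],[0.0115,0.001,-0.0185,0,0,0],[0.0115,0.001,-0.0185,0,0,0],[0.0115,0.001,-0.0185,0,0,0],[0.0115,0,-0.0185,0,0,0],[0.0115,0,-0.0185,0,0,0],[0,0,0,0,0,0],[0,0,0,0,0,0]]'
python3 - <<'E'
from h import *
need(hub+.005*e(.144)-.015*n,tool(.144))
E
```

```text
clock: 3.23
tcp_pos: [0.5657, 0.0032, 0.1456]
tool_rot: [[0.851, -0.1, 0.515], [-0.124, -0.992, 0.013], [0.51, -0.075, -0.857]]
force: [-0.2, 0.4, -0.9]
gripper_width: 0.0917
gripper_force: 0.0
t 3.23 shift [ 0.0008  0.0053 -0.0334] turn [-0.0002 -0.0056  0.0008] min rows 0.4059831020658954 0.14203220020646695
```

```bash
python3 -m creep '[[0,0.002,-0.01,0,-0.002,0],[0,0.0,-0.01,0,-0.002,0],[0,0,0,0,0,0]]'
python3 - <<'E'
from h import *
need(hub+.005*e(.144)-.015*n,tool(.144)); s=env.sense(); print(np.round(s["joint_positions"],3),s["force"],s["tau"])
E
```

```text
clock: 3.48
tcp_pos: [0.5675, 0.0039, 0.1441]
tool_rot: [[0.852, -0.098, 0.514], [-0.122, -0.992, 0.014], [0.508, -0.075, -0.858]]
force: [-0.7, -0.6, 0.3]
gripper_width: 0.0918
gripper_force: 0.0
t 3.48 shift [-0.0027  0.0039 -0.0306] turn [-0.0001 -0.006   0.0001] min rows 0.37134538568909026 0.15096168626032705
[-0.016  0.244 -0.143  2.293  0.936  0.118 -2.741] [-0.65785775 -0.63629741  0.2640818 ] [ 1.96520188e-01 -4.31840730e+01 -6.42658845e-01 -2.30665290e+01
  3.27199716e-01 -1.72234207e+00  1.07689766e-02]
```

Joints 6 and 7 are at their range ends, because the full 32° lean is too much this close in. I'll bring the tool back to about a 15° lean (pivoting about the pad axis) and lean further only near the guard.

```bash
python3 -m creep '[[-0.004,0,0.006,0,0.02,0],[-0.002,0,0.006,0,0.02,0],[0,0,0,0,0.02,0],[0,0,0,0,0.02,0],[0,0,0,0,0.02,0],[0,0,0,0,0,0],[0,0,0,0,0,0]]'
cat >> h.py <<'E'
def toolt(phi,deg):
    R=tool(phi); return Ro.from_rotvec(R[:,1]*np.radians(deg-32)).as_matrix()@R   # lean deg from vertical
def tcp(gp,R,off=.015): return gp+off*R[:,2]
E
python3 - <<'E'
from h import *
for dg in (15,): R=toolt(.144,dg); print(R.round(2)); need(tcp(hub+.005*e(.144),R),R)
s=env.sense(); print(np.round(s["joint_positions"],3))
E
```

```text
clock: 4.07
tcp_pos: [0.5686, 0.0008, 0.1469]
tool_rot: [[0.956, -0.117, 0.269], [-0.123, -0.992, 0.005], [0.267, -0.038, -0.963]]
force: [-0.4, -0.0, -0.7]
gripper_width: 0.0919
gripper_force: 0.0
[[ 0.96 -0.1   0.26]
 [-0.11 -0.99  0.05]
 [ 0.25 -0.08 -0.96]]
t 4.07 shift [-0.0129  0.011  -0.0397] turn [0.0126 0.0028 0.0069] min rows 0.5177071262116043 0.3688607992221043
[ 0.371  0.364 -0.606  2.02   0.454  0.59  -2.22 ]
```

```bash
python3 -m creep '[[-0.004,0.0035,-0.01,0.004,0.001,0.002],[-0.004,0.0035,-0.01,0.004,0.001,0.002],[-0.004,0.003,-0.01,0.004,0.001,0.002],[0,0,-0.01,0,0,0],[0,0,0,0,0,0],[0,0,0,0,0,0]]'
python3 - <<'E'
from h import *
R=toolt(.144,15); need(tcp(hub+.005*e(.144),R),R)
s=env.sense(); print(np.round(s["joint_positions"],3))
c=vision.get_calibration("wrist"); im,d=vision.get_image("wrist"); cv2.imwrite("pics/w2.png",im)
E
```

```text
clock: 4.57
tcp_pos: [0.5614, 0.0061, 0.1264]
tool_rot: [[0.961, -0.098, 0.257], [-0.113, -0.993, 0.046], [0.251, -0.073, -0.965]]
force: [-1.2, -0.0, 0.3]
gripper_width: 0.0919
gripper_force: 0.0
t 4.57 shift [0.0013 0.0006 0.0014] turn [ 0.0009 -0.001   0.0005] min rows 0.024325043248141956 0.036996528186335705
[ 0.399  0.394 -0.621  2.046  0.437  0.541 -2.184]
```

View pics/w2.png

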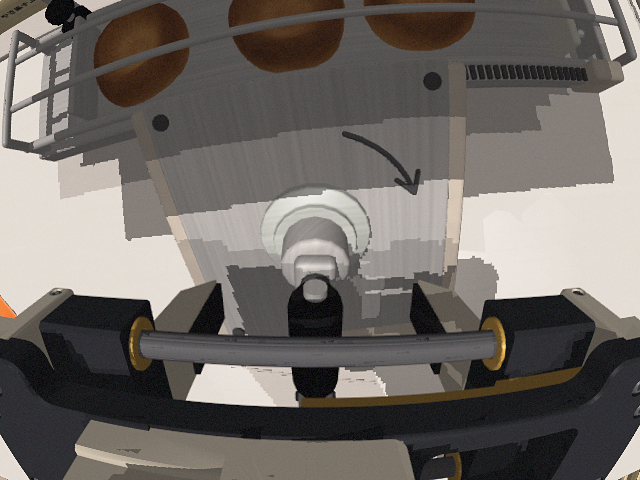

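The grip's free end is centred between the open fingers, at (315, 300) between pads at 215 and 420. Closing.

```bash
python3 -m creep '[[0,0,0,0,0,0],[0,0,0,0,0,0],[0,0,0,0,0,0],[0,0,0,0,0,0],[0,0,0,0,0,0],[0,0,0,0,0,0],[0,0,0,0,0,0],[0,0,0,0,0,0]]' 1
python3 - <<'E'
from h import *
# arc of the pinch point: fold f -> p = hinge + .07*(-e cos f + n sin f); steps from folded
E_=e(.144); H=hub+.075*E_; f0=0; p0=H-.07*E_
for f in np.arange(.15,1.6,.1427):
    p=H+.07*(-E_*np.cos(f)+n*np.sin(f)); print(round(f,2),np.round((p-p0)/.5,4)); p0=p
E
```

```text
clock: 5.28
tcp_pos: [0.5619, 0.0061, 0.127]
tool_rot: [[0.961, -0.098, 0.258], [-0.113, -0.993, 0.046], [0.252, -0.073, -0.965]]
force: [-0.2, 1.3, -0.3]
gripper_width: 0.0429
gripper_force: 0.0
0.15 [-0.0124 -0.0001  0.0169]
0.29 [-0.014   0.0003  0.0142]
0.44 [-0.0159  0.0006  0.0121]
0.58 [-0.0174  0.0009  0.0097]
0.72 [-0.0186  0.0012  0.0072]
0.86 [-0.0194  0.0015  0.0044]
1.01 [-0.0198  0.0018  0.0016]
1.15 [-0.0198  0.002  -0.0012]
1.29 [-0.0194  0.0022 -0.004 ]
1.43 [-0.0186  0.0023 -0.0067]
1.58 [-0.0175  0.0024 -0.0093]
```

```bash
python3 -m creep '[[0,0,0,0,0,0],[0,0,0,0,0,0],[0,0,0,0,0,0],[0,0,0,0,0,0],[0,0,0,0,0,0],[0,0,0,0,0,0]]'
```

```text
clock: 5.78
tcp_pos: [0.562, 0.0065, 0.1271]
tool_rot: [[0.961, -0.097, 0.258], [-0.113, -0.993, 0.046], [0.252, -0.074, -0.965]]
force: [0.2, 1.5, 0.2]
gripper_width: 0.0232
gripper_force: 30.0
```

```bash
python3 -m creep '[[-0.0124,0,0.0169,0,0,0],[-0.014,0.0003,0.0142,0,0,0],[-0.0159,0.0006,0.0121,0,0,0],[-0.0174,0.0009,0.0097,0,0,0],[-0.0186,0.0012,0.0072,0,0,0],[0,0,0,0,0,0]]'
python3 - <<'E'
from h import *
E_=e(.144); H=hub+.075*E_; s=env.sense(); g=s["tcp_pos"]-.015*np.array(s["tool_rot"])[:,2]-H; print("fold",np.arctan2(g@n,-g@E_),np.linalg.norm(g),np.round(s["joint_positions"],3))
E
```

```text
clock: 6.28
tcp_pos: [0.522, 0.008, 0.158]
tool_rot: [[0.961, -0.097, 0.259], [-0.113, -0.993, 0.046], [0.253, -0.073, -0.965]]
force: [1.6, 3.1, -3.9]
gripper_width: 0.0231
gripper_force: 30.0
fold 0.7377927839445071 0.07055813292459967 [ 0.477  0.294 -0.694  2.095  0.347  0.575 -2.118]
```

Following the arc nicely (radius 70.6 mm, fold ≈ 0.74). Continuing over the catch.

```bash
python3 -m creep '[[-0.0194,0.0015,0.0044,0,0,0],[-0.0198,0.0018,0.0016,0,0,0],[-0.0198,0.002,-0.0012,0,0,0],[-0.0194,0.0022,-0.004,0,0,0],[-0.0186,0.0023,-0.0067,0,0,0],[-0.0175,0.0024,-0.0093,0,0,0],[0,0,0,0,0,0],[0,0,0,0,0,0]]'
python3 - <<'E'
from h import *
E_=e(.144); H=hub+.075*E_; s=env.sense(); g=s["tcp_pos"]-.015*np.array(s["tool_rot"])[:,2]-H; print("fold",np.arctan2(g@n,-g@E_),np.linalg.norm(g),np.round(s["joint_positions"],3))
c=vision.get_calibration("wrist"); im,d=vision.get_image("wrist"); a,_=vision.get_image("side")
cv2.imwrite("pics/m1.png",np.hstack([cv2.resize(im[150:480],(400,206)),cv2.resize(a[215:318,210:410],(400,206),interpolation=2)]))
E
```

```text
clock: 6.95
tcp_pos: [0.464, 0.0139, 0.1493]
tool_rot: [[0.962, -0.097, 0.257], [-0.112, -0.993, 0.045], [0.25, -0.072, -0.965]]
force: [-6.4, 2.8, 11.9]
gripper_width: 0.0229
gripper_force: 30.1
fold 1.5976074879480495 0.07071573066672862 [ 0.51   0.216 -0.728  2.221  0.305  0.512 -2.113]
```

View pics/m1.png

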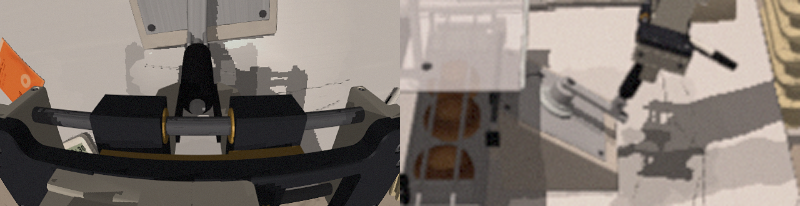

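Grip stands upright, held between the pads at (200, 80) in the left half. Now I'll compute the cranking rows.

```bash
cat >> h.py <<'E'
H70=.068
def pose(phi,q=0.):
    R=toolt(q,22-8*np.cos(phi)); return tcp(hub+.075*e(phi)+H70*n,R),R
def where(s=None):
    s=s or env.sense(); R=np.array(s["tool_rot"]); g=s["tcp_pos"]-.015*R[:,2]-hub
    ph=np.arctan2(g@y,-g@u); print("t %.2f phi %.3f r %.4f h %.4f"%(s["clock"],ph,np.hypot(g@y,g@u),g@n),"j",np.round(s["joint_positions"],2),"F",np.round(s["force"],1)); return ph
def plan(phi0,rows,dphi=np.pi/12,q0=0,q1=0,corr=1.):
    s=env.sense(); p0,R0=pose(phi0,q0); pp=s["tcp_pos"]; RR=np.array(s["tool_rot"])
    P,R=p0+(pp-p0)*corr,(Ro.from_rotvec(corr*(Ro.from_matrix(RR)*Ro.from_matrix(R0).inv()).as_rotvec())*Ro.from_matrix(R0)).as_matrix()
    for i in range(1,rows+1):
        p,r=pose(phi0+i*dphi,q0+(q1-q0)*i/rows); w=(Ro.from_matrix(r)*Ro.from_matrix(R).inv()).as_rotvec()/np.pi
        print([float(round(v,4)) for v in [*((p-P)/.5),*w]],end=",\n"); P,R=p,r
E
python3 - <<'E'
from h import *
where(); plan(.144,8,q0=.144,q1=0,corr=0)
E
```

```text
t 7.05 phi 0.142 r 0.0767 h 0.0706 j [ 0.51  0.22 -0.73  2.22  0.3   0.51 -2.11] F [-8.2  2.5 11.7]
[0.0083, 0.0377, 0.0057, -0.0033, -0.0032, 0.0046],
[0.0166, 0.0339, 0.0107, -0.0035, -0.006, 0.0045],
[0.0238, 0.0277, 0.0151, -0.0035, -0.0084, 0.0044],
[0.0294, 0.0197, 0.0184, -0.0035, -0.0102, 0.0044],
[0.0329, 0.0103, 0.0205, -0.0033, -0.0113, 0.0045],
[0.0342, 0.0002, 0.0212, -0.0032, -0.0117, 0.0046],
[0.0332, -0.0099, 0.0204, -0.003, -0.0112, 0.0047],
[0.0299, -0.0193, 0.0182, -0.0029, -0.01, 0.0048],
```

```bash
python3 -m creep '[[0.007,0.0377,0.0082,-0.0033,-0.0032,0.0046],[0.0166,0.0339,0.0107,-0.0035,-0.006,0.0045],[0.0238,0.0277,0.0151,-0.0035,-0.0084,0.0044],[0.0294,0.0197,0.0184,-0.0035,-0.0102,0.0044]]'; python3 -c "
from h import *
where();s=env.sense();print(s['moment'])"
```

```text
clock: 7.38
tcp_pos: [0.5, 0.0729, 0.1727]
tool_rot: [[0.942, -0.037, 0.333], [-0.046, -0.999, 0.018], [0.332, -0.032, -0.943]]
force: [-0.5, 3.3, -16.2]
gripper_width: 0.0223
gripper_force: 30.1
t 7.38 phi 1.127 r 0.0768 h 0.0709 j [ 0.3   0.21 -0.69  2.18  0.47  0.52 -2.35] F [ -0.5   3.3 -16.2]
[0.79109477 1.42434028 0.36693189]
```

```bash
python3 -m creep '[[0.0333,0.0103,0.0195,-0.0033,-0.0113,0.0045],[0.0342,0.0002,0.0205,-0.0032,-0.0117,0.0046],[0.0332,-0.0099,0.02,-0.003,-0.0112,0.0047],[0.0299,-0.0193,0.0182,-0.0029,-0.01,0.0048]]'; python3 -c "
from h import *
p=where(); plan(.144+8*np.pi/12,8,corr=0)"
```

```text
clock: 7.72
tcp_pos: [0.5659, 0.0624, 0.2118]
tool_rot: [[0.888, 0.024, 0.46], [0.024, -1.0, 0.005], [0.46, 0.007, -0.888]]
force: [-7.7, -2.7, -7.2]
gripper_width: 0.0225
gripper_force: 30.1
t 7.72 phi 2.195 r 0.0707 h 0.0696 j [ 0.28  0.2  -0.64  2.12  0.6   0.47 -2.35] F [-7.7 -2.7 -7.2]
[0.0246, -0.0274, 0.0148, 0.0002, -0.0081, 0.0],
[0.0176, -0.0337, 0.0104, 0.0001, -0.0057, -0.0],
[0.0094, -0.0377, 0.0052, 0.0001, -0.0029, 0.0],
[0.0006, -0.0392, -0.0003, -0.0, 0.0002, 0.0],
[-0.0083, -0.0379, -0.0058, -0.0001, 0.0031, 0.0],
[-0.0166, -0.0341, -0.0109, -0.0002, 0.0059, 0.0],
[-0.0238, -0.028, -0.0152, -0.0002, 0.0083, -0.0],
[-0.0293, -0.0199, -0.0185, -0.0003, 0.0101, 0.0],
```

```bash
python3 -m creep '[[0.0256,-0.0264,0.0148,0,-0.0081,0],[0.018,-0.0337,0.0106,0,-0.0057,0],[0.0098,-0.0377,0.0054,0,-0.0029,0],[0.0006,-0.0392,-0.0003,0,0,0],[-0.0083,-0.0379,-0.0058,0,0.0031,0],[-0.0166,-0.0341,-0.0109,0,0.0059,0],[-0.0238,-0.028,-0.0152,0,0.0083,0],[-0.0293,-0.0199,-0.0185,0,0.0101,0]]'; python3 -c "
from h import *
p=where(); plan(.144+16*np.pi/12,8,corr=0)"
```

```text
clock: 8.38
tcp_pos: [0.5547, -0.0636, 0.203]
tool_rot: [[0.902, 0.026, 0.431], [0.023, -1.0, 0.011], [0.431, 0.0, -0.902]]
force: [-0.0, 8.6, -2.1]
gripper_width: 0.0228
gripper_force: 29.8
t 8.38 phi -1.918 r 0.0727 h 0.0698 j [ 0.69  0.22 -0.75  2.12  0.35  0.43 -1.84] F [-0.   8.6 -2.1]
[-0.0329, -0.0105, -0.0205, -0.0003, 0.0112, 0.0],
[-0.0342, -0.0004, -0.0212, -0.0003, 0.0116, -0.0],
[-0.0332, 0.0098, -0.0203, -0.0003, 0.0112, -0.0],
[-0.0299, 0.0192, -0.0181, -0.0003, 0.01, 0.0],
[-0.0246, 0.0274, -0.0147, -0.0002, 0.0081, -0.0],
[-0.0176, 0.0337, -0.0103, -0.0001, 0.0057, -0.0],
[-0.0094, 0.0377, -0.0052, -0.0001, 0.0029, 0.0],
[-0.0006, 0.0392, 0.0003, 0.0, -0.0002, -0.0],
```

```bash
python3 -m creep '[[-0.0329,-0.0105,-0.0205,0,0.0112,0],[-0.0342,-0.0004,-0.0212,0,0.0116,0],[-0.0332,0.0098,-0.0203,0,0.0112,0],[-0.0299,0.0192,-0.0181,0,0.01,0],[-0.0246,0.0274,-0.0147,0,0.0081,0],[-0.0176,0.0337,-0.0103,0,0.0057,0],[-0.0094,0.0377,-0.0052,0,0.0029,0],[0,0,0,0,0,0]]'; python3 - <<'E'
from h import *
where()
a,_=vision.get_image("top"); b,_=vision.get_image("side"); w,_=vision.get_image("wrist")
cv2.imwrite("pics/top2.png",a); cv2.imwrite("pics/side2.png",b); cv2.imwrite("pics/w3.png",w)
A=cv2.resize(a[155:215,215:415],(800,240),interpolation=2); B=cv2.resize(b[225:350,180:340],(422,330),interpolation=2); W=cv2.resize(w[0:240],(378,142))
o=np.zeros((580,800,3),np.uint8); o[:240]=A; o[245:575,:422]=B; o[245:387,422:]=W; cv2.imwrite("pics/m2.png",o)
E
```

```text
clock: 9.05
tcp_pos: [0.4641, -0.0033, 0.1487]
tool_rot: [[0.967, 0.027, 0.254], [0.025, -1.0, 0.009], [0.254, -0.002, -0.967]]
force: [-0.3, 1.0, -0.8]
gripper_width: 0.0003
gripper_force: 0.0
t 9.05 phi -0.075 r 0.0769 h 0.0703 j [ 0.54  0.22 -0.75  2.22  0.38  0.53 -2.03] F [-0.3  1.  -0.8]
```

View pics/m2.png

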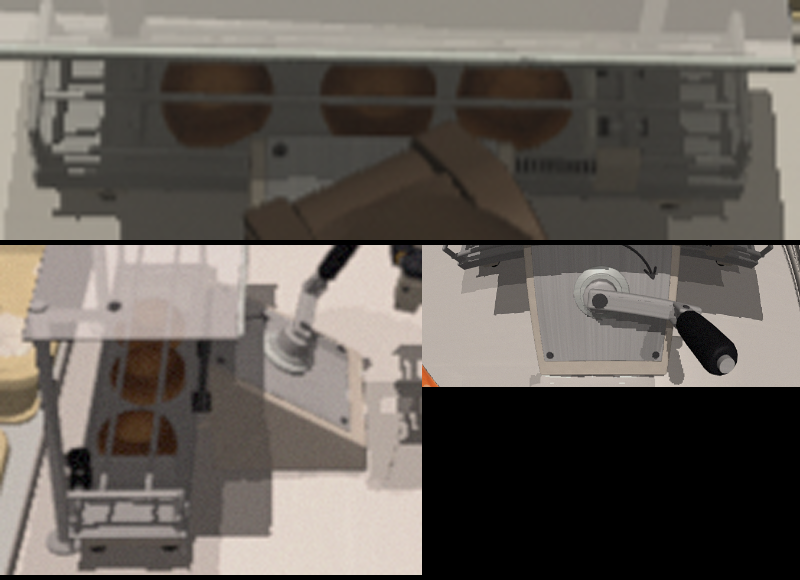

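The fingers lost the grip: they read 0 mm, and the wrist view shows the grip standing free at operator's right, tip near (515, 198). The grip is still upright and the cakes are not yet closed up. I'll find the crank angle and recheck the hub centre.

```bash
python3 - <<'E'
from h import *
from scipy.optimize import least_squares
w=cv2.imread("pics/w3.png"); c=vision.get_calibration("wrist")
g=w.max(2); m=np.zeros_like(g); m[90:260,400:570]=g[90:260,400:570]<55
k,l,st,ce=cv2.connectedComponentsWithStats(m); j=1+np.argmax(st[1:,4]); v,uu=np.nonzero(l==j); q=np.c_[uu,v].astype(float); mu=q.mean(0); _,_,vt=np.linalg.svd(q-mu); t=(q-mu)@vt[0]
E1,E2=mu+vt[0]*t.min(),mu+vt[0]*t.max(); print(st[j],mu,E1,E2)
f=c["intrinsics"][0,0]; cc=c["intrinsics"][:2,2]
def pj(P):
    x=c["R"]@P+c["t"]; r=np.hypot(x[0],x[1]); return cc+x[:2]/r*np.arctan2(r,x[2])*f
if E1[1]>E2[1]: E1,E2=E2,E1
# E1 base end, E2 free end; also shaft axis only
def res(p):
    h=hub+p[1]*u+p[2]*y; d=e(p[0]); return [*(pj(h+.075*d+.014*n)-E1),*(pj(h+.075*d+.080*n)-E2)]
r=least_squares(lambda p:[*res(p),p[1]*500,p[2]*500],[-1.5,0,0],x_scale=[.1,.001,.001]); print(r.x,r.fun)
r0=least_squares(lambda p:res([p[0],0,0]),[-1.5]); print("hub fixed",r0.x,r0.fun)
where()
cv2.imwrite("pics/w3c.png",w[:330])
E
```

```text
[ 429  111  105  110 5904] [478.74983062 161.37110434] [437.10676221 115.81654086] [522.95481236 209.7282193 ]
[-1.45222711e+00  1.25579099e-05  1.05357425e-04] [ 1.51544893e+01  1.59184323e+01 -1.19500983e+01 -1.34382538e+01
  6.27895494e-03  5.26787125e-02]
hub fixed [-1.45204392] [ 15.34149858  15.98187455 -11.71603084 -13.36063185]
t 9.20 phi -0.118 r 0.0757 h 0.0701 j [ 0.54  0.22 -0.75  2.22  0.37  0.53 -2.02] F [ 1.  -0.6 -0.3]
```

View pics/w3c.png

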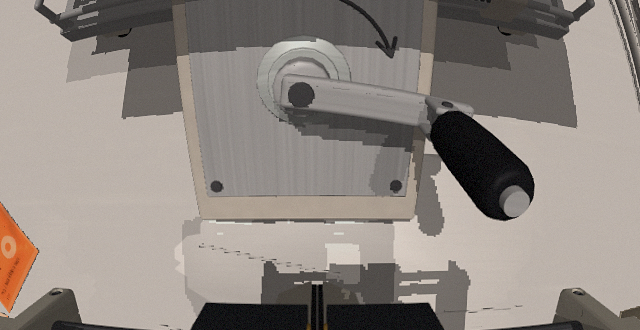

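```bash
sed -i 's/^H70=.*/H70=.060\nhub=hub-.002*u/; s/off=.015/off=.019/; s/-\.015\*R\[:,2\]/-.019*R[:,2]/' h.py; python3 - <<'E'
from h import *
p,R=pose(-1.452); need(p+.1*n,R); need(p,R); print(env.sense()["tool_rot"].round(3).tolist())
E
```

```text
t 9.2 shift [ 0.0231 -0.1305  0.2142] turn [ 0.0003 -0.0346  0.0006] min rows 3.0225784714118027 0.8691274414048111
t 9.2 shift [ 0.129  -0.1278  0.0446] turn [ 0.0003 -0.0346  0.0006] min rows 2.243683109829997 0.8691274414048111
[[0.966, 0.024, 0.256], [0.023, -1.0, 0.008], [0.256, -0.002, -0.967]]
```

```bash
python3 -m creep '[[0,0,0.05,0,0,0],[0,0,0.05,0,0,0],[0,0,0.055,0,0,0],[0,0,0.055,0,-0.01,0],[0.0058,-0.033,0,0,-0.01,0],[0.0058,-0.033,0,0,-0.0146,0],[0.0058,-0.033,0,0,0,0],[0.0058,-0.033,0,0,0,0]]' ; python3 -m creep '[[0,0,0,0,0,0],[0,0,0,0,0,0],[0,0,0,0,0,0],[0,0,0,0,0,0],[0,0,0,0,0,0],[0,0,0,0,0,0]]' -1 
python3 - <<'E'
from h import *
p,R=pose(-1.452); need(p+.1*n,R); need(p,R); where()
c=vision.get_calibration("wrist"); w,_=vision.get_image("wrist"); cv2.imwrite("pics/w4.png",w)
E
```

```text
clock: 9.87
tcp_pos: [0.4768, -0.0744, 0.2545]
tool_rot: [[0.933, 0.021, 0.36], [0.02, -1.0, 0.006], [0.36, 0.002, -0.933]]
force: [0.5, -0.1, 0.2]
gripper_width: 0.0003
gripper_force: 0.0
clock: 10.37
tcp_pos: [0.4779, -0.0716, 0.2546]
tool_rot: [[0.933, 0.025, 0.36], [0.023, -1.0, 0.009], [0.36, -0.0, -0.933]]
force: [0.5, 0.8, -0.1]
gripper_width: 0.036
gripper_force: 0.0
t 10.37 shift [-0.0014 -0.0003  0.0036] turn [-0.      0.0004  0.0004] min rows 0.046170599428377465 0.015008558752171912
t 10.37 shift [ 0.1045  0.0024 -0.1661] turn [-0.      0.0004  0.0004] min rows 2.354685349160378 0.015008558752171912
t 10.37 phi -1.447 r 0.0749 h 0.1581 j [ 0.84  0.03 -0.77  2.11 -0.02  0.64 -1.46] F [ 0.5  0.8 -0.1]
```

View pics/w4.png

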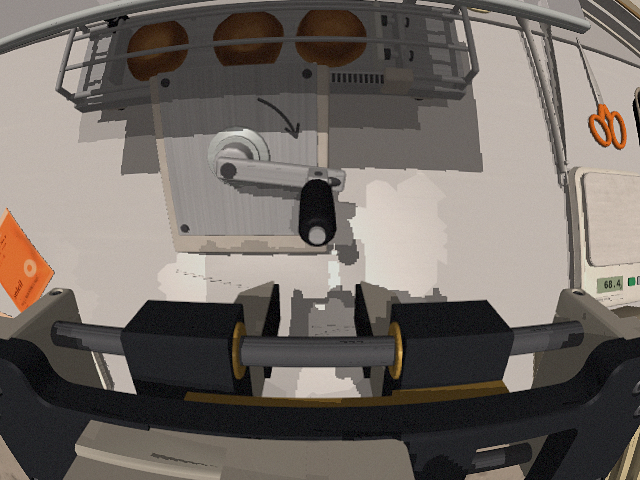

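The wrist view shows the grip upright with its tip at (317, 235), centred between the opening fingers. The cakes at (157, 50), (247, 40) and (330, 38) still have gaps. I'll check the tip prediction and then go down.

```bash
python3 - <<'E'
from h import *
c=vision.get_calibration("wrist"); f=c["intrinsics"][0,0]; cc=c["intrinsics"][:2,2]
def pj(P):
    x=c["R"]@P+c["t"]; r=np.hypot(x[0],x[1]); return np.round(cc+x[:2]/r*np.arctan2(r,x[2])*f,1)
for ph in(-1.452,-1.40): print(ph,"tip",pj(hub+.075*e(ph)+.085*n),"hubarm",pj(hub-.014*n),"u+5mm",pj(hub+.075*e(ph)+.085*n+.005*u))
E
```

```text
-1.452 tip [318.5 238.9] hubarm [229.4 173.2] u+5mm [318.5 231.4]
-1.4 tip [317.5 244.5] hubarm [229.4 173.2] u+5mm [317.5 237.2]
```

```bash
python3 -m creep '[[0.0174,0.0004,-0.0277,0,0,0],[0.0174,0.0004,-0.0277,0,0,0],[0.0174,0.0004,-0.0277,0,0,0],[0.0174,0.0004,-0.0277,0,0,0]]'; python3 -c "
from h import *
where(); p,R=pose(-1.452);need(p,R)"
```

```text
clock: 10.75
tcp_pos: [0.5132, -0.0711, 0.1987]
tool_rot: [[0.932, 0.024, 0.361], [0.022, -1.0, 0.009], [0.361, -0.0, -0.933]]
force: [0.6, -0.7, 0.2]
gripper_width: 0.0664
gripper_force: 0.0
t 10.75 phi -1.452 r 0.0753 h 0.0920 j [ 0.71  0.18 -0.73  2.14  0.22  0.51 -1.71] F [ 0.6 -0.7  0.2]
t 10.75 shift [ 0.0339  0.0016 -0.0542] turn [-0.      0.0005  0.0007] min rows 0.7667621973195902 0.02243416122816811
```

```bash
sed -i 's/hub=hub-.002/hub=hub-.001/' h.py; python3 -m creep '[[0.0125,0.0005,-0.0175,0,0,0],[0.0125,0.0005,-0.0175,0,0,0],[0.0115,0.0005,-0.0175,0,0,0],[0,0,0,0,0,0]]';  python3 -m creep '[[0,0,0,0,0,0],[0,0,0,0,0,0],[0,0,0,0,0,0],[0,0,0,0,0,0],[0,0,0,0,0,0],[0,0,0,0,0,0],[0,0,0,0,0,0]]' 1;python3 -m creep '[[0,0,0,0,0,0],[0,0,0,0,0,0],[0,0,0,0,0,0],[0,0,0,0,0,0],[0,0,0,0,0,0]]'; python3 -c "
from h import *
where(); plan(-1.452,8,np.pi/18,corr=0); "
```

```text
clock: 11.08
tcp_pos: [0.5311, -0.07, 0.1715]
tool_rot: [[0.933, 0.024, 0.359], [0.022, -1.0, 0.01], [0.359, -0.001, -0.933]]
force: [-0.9, 0.3, 1.2]
gripper_width: 0.0905
gripper_force: 0.0
clock: 11.67
tcp_pos: [0.531, -0.0707, 0.1732]
tool_rot: [[0.932, 0.023, 0.361], [0.022, -1.0, 0.008], [0.361, 0.0, -0.933]]
force: [-0.1, 0.7, -0.7]
gripper_width: 0.0498
gripper_force: 0.0
clock: 12.08
tcp_pos: [0.5309, -0.0701, 0.173]
tool_rot: [[0.933, 0.024, 0.36], [0.022, -1.0, 0.009], [0.36, -0.0, -0.933]]
force: [-1.0, 2.4, 1.1]
gripper_width: 0.0237
gripper_force: 30.0
t 12.08 phi -1.457 r 0.0748 h 0.0608 j [ 0.63  0.25 -0.67  2.14  0.33  0.46 -1.81] F [-1.   2.4  1.1]
[-0.0227, 0.0048, -0.0139, -0.0002, 0.0076, 0.0],
[-0.0216, 0.0092, -0.0131, -0.0002, 0.0072, 0.0],
[-0.0199, 0.0133, -0.012, -0.0002, 0.0066, 0.0],
[-0.0176, 0.017, -0.0105, -0.0002, 0.0058, 0.0],
[-0.0148, 0.0202, -0.0087, -0.0001, 0.0048, -0.0],
[-0.0115, 0.0228, -0.0067, -0.0001, 0.0037, -0.0],
[-0.0078, 0.0246, -0.0044, -0.0001, 0.0024, 0.0],
[-0.004, 0.0258, -0.002, -0.0, 0.0011, 0.0],
```

```bash
python3 -m creep '[[-0.0227,0.0048,-0.0139,0,0.0076,0],[-0.0216,0.0092,-0.0131,0,0.0072,0],[-0.0199,0.0133,-0.012,0,0.0066,0],[-0.0176,0.017,-0.0105,0,0.0058,0],[-0.0148,0.0202,-0.0087,0,0.0048,0],[-0.0115,0.0228,-0.0067,0,0.0037,0],[-0.0078,0.0246,-0.0044,0,0.0024,0],[-0.004,0.0258,-0.002,0,0.0011,0]]'; python3 - <<'E'
from h import *
where(); plan(-1.452+8*np.pi/18,8,np.pi/18,corr=0)
b,_=vision.get_image("side"); a,_=vision.get_image("top"); cv2.imwrite("pics/side3.png",b); cv2.imwrite("pics/top3.png",a)
E
```

```text
clock: 12.75
tcp_pos: [0.4706, -0.0019, 0.1373]
tool_rot: [[0.97, 0.022, 0.243], [0.021, -1.0, 0.007], [0.243, -0.002, -0.97]]
force: [3.6, -4.0, 6.5]
gripper_width: 0.0235
gripper_force: 30.0
t 12.75 phi -0.060 r 0.0749 h 0.0609 j [ 0.44  0.24 -0.66  2.21  0.38  0.52 -2.04] F [ 3.6 -4.   6.5]
[0.0, 0.0261, 0.0004, 0.0, -0.0002, 0.0],
[0.0041, 0.0257, 0.0029, 0.0, -0.0016, -0.0],
[0.0079, 0.0245, 0.0052, 0.0001, -0.0029, -0.0],
[0.0116, 0.0225, 0.0074, 0.0001, -0.0041, -0.0],
[0.0149, 0.0199, 0.0094, 0.0001, -0.0052, -0.0],
[0.0177, 0.0166, 0.0111, 0.0002, -0.0061, -0.0],
[0.02, 0.0129, 0.0125, 0.0002, -0.0068, -0.0],
[0.0217, 0.0087, 0.0135, 0.0002, -0.0074, -0.0],
```

```bash
cat >> h.py <<'E'
def cakes(name,im,box,th=14):
    r0,r1,c0,c1=box; z=im[r0:r1,c0:c1].astype(int); m=((z[...,2]-z[...,0])>th).astype(np.uint8)
    k,l,st,ce=cv2.connectedComponentsWithStats(m)
    return sorted([(int(s[0]+c0),int(s[0]+s[2]-1+c0),int(s[1]+r0),int(s[1]+s[3]-1+r0),int(s[4])) for s in st[1:] if s[4]>40])
E
python3 - <<'E'
from h import *
for f in("top0","top2","top3"):
    im=cv2.imread(f"pics/{f}.png"); print(f,cakes("top",im,(170,192,235,400))); print(" ".join(map(str,im[178,228:390:1].max(1).tolist())) if f=="top3" else "")
for f in("side0","side2","side3"):
    im=cv2.imread(f"pics/{f}.png"); print(f,cakes("side",im,(255,325,205,262)))
E
```

```text
top0 [(258, 278, 171, 178, 130), (261, 278, 186, 190, 51), (262, 275, 181, 185, 43), (298, 319, 172, 178, 138), (330, 357, 183, 191, 93), (334, 354, 172, 179, 143)]

top2 [(255, 280, 171, 178, 174), (256, 282, 180, 191, 221), (295, 323, 171, 178, 193), (295, 357, 181, 191, 454), (329, 357, 172, 179, 193)]

top3 [(255, 282, 171, 178, 184), (256, 282, 180, 191, 227), (295, 323, 171, 178, 192), (295, 354, 181, 191, 459), (326, 354, 172, 179, 197)]
156 149 148 149 156 158 155 154 101 91 92 92 91 72 70 67 67 68 66 66 65 65 64 65 66 66 66 63 61 59 59 59 61 62 62 64 67 66 62 63 64 63 65 63 64 64 62 60 57 56 55 52 52 49 51 57 61 62 61 63 63 61 61 61 61 61 61 48 47 49 52 54 51 51 53 56 57 58 57 56 56 54 55 59 60 59 59 56 52 49 45 45 45 43 42 44 62 61 47 41 38 41 43 47 48 52 58 60 61 60 60 60 61 59 59 58 60 60 55 54 50 50 48 44 40 44 53 72 76 75 63 61 62 62 62 58 57 66 67 61 62 62 62 62 62 63 62 63 63 64 64 63 64 64 64 64 65 86 88 89 89 88
side0 [(205, 258, 255, 304, 1397), (216, 221, 292, 304, 41), (239, 247, 290, 304, 91)]
side2 [(205, 261, 255, 304, 1434), (216, 221, 291, 304, 42), (239, 246, 290, 305, 92)]
side3 [(205, 261, 255, 303, 1188), (216, 221, 291, 304, 43), (222, 238, 287, 304, 250), (239, 246, 290, 304, 92)]
```

Tracking is good at r = 74.9 mm. The remaining gap between cakes 1 and 2 is about 31 mm, or 2.6 rad, so the next 16 rows are safe.

```bash
python3 -m creep '[[0,0.0261,0.0004,0,0,0],[0.0041,0.0257,0.0029,0,-0.0016,0],[0.0079,0.0245,0.0052,0,-0.0029,0],[0.0116,0.0225,0.0074,0,-0.0041,0],[0.0149,0.0199,0.0094,0,-0.0052,0],[0.0177,0.0166,0.0111,0,-0.0061,0],[0.02,0.0129,0.0125,0,-0.0068,0],[0.0217,0.0087,0.0135,0,-0.0074,0]]'; python3 - <<'E'
from h import *
p0=-1.452+16*np.pi/18; where(); plan(p0,8,np.pi/18,corr=0); plan(p0,1,np.pi/18,corr=1)
E
```

```text
clock: 13.52
tcp_pos: [0.5156, 0.0756, 0.1655]
tool_rot: [[0.941, 0.024, 0.338], [0.023, -1.0, 0.005], [0.338, 0.003, -0.941]]
force: [-6.7, 1.3, -1.9]
gripper_width: 0.0232
gripper_force: 30.0
t 13.52 phi 1.277 r 0.0751 h 0.0605 j [ 0.21  0.23 -0.61  2.16  0.52  0.52 -2.33] F [-6.7  1.3 -1.9]
[0.0227, 0.0043, 0.014, 0.0002, -0.0077, 0.0],
[0.023, -0.0002, 0.0142, 0.0002, -0.0077, 0.0],
[0.0227, -0.0048, 0.0139, 0.0002, -0.0076, 0.0],
[0.0216, -0.0092, 0.0132, 0.0002, -0.0072, 0.0],
[0.0199, -0.0133, 0.0121, 0.0002, -0.0066, -0.0],
[0.0176, -0.017, 0.0106, 0.0002, -0.0058, 0.0],
[0.0147, -0.0202, 0.0088, 0.0001, -0.0048, -0.0],
[0.0115, -0.0228, 0.0068, 0.0001, -0.0037, 0.0],
[0.0313, 0.007, 0.0182, 0.0011, -0.0101, 0.0008],
```

```bash
python3 -m creep '[[0.0237,0.0043,0.0145,0,-0.0077,0],[0.024,-0.0002,0.0147,0,-0.0077,0],[0.0227,-0.0048,0.0139,0,-0.0076,0],[0.0216,-0.0092,0.0132,0,-0.0072,0],[0.0199,-0.0133,0.0121,0,-0.0066,0],[0.0176,-0.017,0.0106,0,-0.0058,0],[0.0147,-0.0202,0.0088,0,-0.0048,0],[0.0115,-0.0228,0.0068,0,-0.0037,0]]'; python3 - <<'E'
from h import *
p0=-1.452+24*np.pi/18; where(); plan(p0,8,np.pi/18,corr=0)
a,_=vision.get_image("top"); cv2.imwrite("pics/top4.png",a); print(cakes("top",a,(170,192,235,400)))
b,_=vision.get_image("side"); cv2.imwrite("pics/side4.png",b)
E
```

```text
clock: 14.18
tcp_pos: [0.5961, 0.0361, 0.2143]
tool_rot: [[0.872, 0.026, 0.488], [0.024, -1.0, 0.01], [0.488, 0.003, -0.873]]
force: [-2.4, 4.9, 0.6]
gripper_width: 0.0233
gripper_force: 30.0
t 14.18 phi 2.725 r 0.0748 h 0.0602 j [ 0.29  0.22 -0.57  2.09  0.58  0.42 -2.27] F [-2.4  4.9  0.6]
[0.0078, -0.0246, 0.0045, 0.0001, -0.0024, -0.0],
[0.0039, -0.0258, 0.002, 0.0, -0.0011, 0.0],
[-0.0, -0.0261, -0.0005, -0.0, 0.0002, -0.0],
[-0.004, -0.0257, -0.0029, -0.0, 0.0016, -0.0],
[-0.0079, -0.0245, -0.0053, -0.0001, 0.0029, -0.0],
[-0.0115, -0.0225, -0.0075, -0.0001, 0.0041, 0.0],
[-0.0148, -0.0199, -0.0095, -0.0001, 0.0052, -0.0],
[-0.0176, -0.0166, -0.0112, -0.0002, 0.0061, 0.0],
[(250, 341, 170, 191, 1656)]
```

```bash
cat >> h.py <<'E'
def edges(im):
    z=im.astype(float); p=(z[171:178,230:400,2]-z[171:178,230:400,0]).mean(0); q=(z[182:190,230:400,2]-z[182:190,230:400,0]).mean(0); out=[]
    for w in(p,q):
        t=.5*np.median(np.sort(w)[-60:]); i=np.nonzero(w>t)[0]; a,b=i[0],i[-1]
        if a and b<169: out+= [round(230+a-(w[a]-t)/(w[a]-w[a-1]),2),round(230+b+(w[b]-t)/(w[b]-w[b+1]),2)]
    return out
E
python3 - <<'E'
from h import *
for f in("top0","top2","top3","top4"): print(f,edges(cv2.imread(f"pics/{f}.png")))
im=cv2.imread("pics/top4.png").astype(int); z=(im[...,2]-im[...,0]); print(z[171:178,230:350].mean(0).round().astype(int).tolist()); print(z[182:190,230:350].mean(0).round().astype(int).tolist()); print(im[182:190,230:270].mean((0,2)).round().astype(int).tolist())
E
python3 -m creep '[[0.0078,-0.0246,0.0045,0,-0.0024,0],[0.0039,-0.0258,0.002,0,-0.0011,0],[0,0,0,0,0,0]]'; python3 - <<'E'
from h import *
where(); a,_=vision.get_image("top"); cv2.imwrite("pics/top5.png",a); print(edges(a))
E
```

```text
top0 [np.float64(255.38), np.float64(355.55), np.float64(230.63), np.float64(357.38)]
top2 [np.float64(255.46), np.float64(355.66), np.float64(230.81), np.float64(357.27)]
top3 [np.float64(255.49), np.float64(352.56), np.float64(230.71), np.float64(354.41)]
top4 [np.float64(255.17), np.float64(340.42), np.float64(230.97), np.float64(342.71)]
[7, 6, 7, 10, 10, 10, 10, 10, 10, 10, 9, 6, 6, 6, 6, 6, 6, 6, 6, 5, 6, 5, 5, 5, 5, 10, 14, 16, 18, 19, 19, 22, 22, 24, 24, 23, 23, 22, 21, 20, 20, 20, 21, 21, 22, 22, 22, 22, 22, 21, 21, 20, 20, 20, 19, 19, 20, 19, 20, 20, 20, 20, 20, 20, 20, 20, 19, 20, 19, 19, 18, 19, 18, 19, 20, 21, 21, 21, 21, 21, 22, 22, 22, 23, 24, 23, 24, 23, 21, 18, 16, 18, 18, 21, 23, 25, 26, 27, 27, 27, 27, 26, 25, 24, 23, 21, 22, 21, 18, 15, 12, 9, 9, 8, 8, 7, 5, 5, 5, 5]
[6, 10, 11, 11, 10, 10, 10, 10, 10, 10, 8, 6, 6, 6, 6, 6, 6, 5, 6, 6, 10, 13, 17, 19, 19, 20, 19, 19, 20, 19, 19, 18, 17, 16, 17, 17, 19, 21, 20, 20, 20, 20, 18, 17, 17, 18, 17, 17, 18, 18, 18, 18, 18, 18, 18, 19, 19, 19, 19, 19, 19, 19, 19, 20, 19, 20, 20, 20, 19, 20, 20, 20, 20, 20, 20, 20, 20, 20, 20, 19, 19, 19, 19, 19, 19, 19, 19, 19, 18, 18, 18, 17, 17, 17, 16, 16, 16, 14, 11, 8, 6, 4, 2, 2, 1, 1, 0, 1, 1, 0, 9, 15, 12, 9, 8, 8, 5, 4, 4, 5]
[65, 116, 131, 133, 124, 123, 123, 122, 122, 121, 93, 66, 63, 63, 64, 63, 63, 62, 62, 62, 56, 54, 53, 56, 56, 56, 57, 57, 56, 56, 56, 54, 51, 49, 50, 50, 55, 58, 56, 55]
clock: 14.53
tcp_pos: [0.6019, 0.0077, 0.2174]
tool_rot: [[0.868, 0.021, 0.497], [0.02, -1.0, 0.006], [0.497, 0.005, -0.868]]
force: [-3.4, -1.5, 0.7]
gripper_width: 0.0234
gripper_force: 30.0
t 14.53 phi 3.117 r 0.0740 h 0.0601 j [ 0.36  0.22 -0.58  2.09  0.54  0.4  -2.18] F [-3.4 -1.5  0.7]
[np.float64(255.13), np.float64(339.44), np.float64(230.96), np.float64(344.64)]
```

```bash
python3 - <<'E'
from h import *
w,_=vision.get_image("wrist"); b,_=vision.get_image("side"); cv2.imwrite("pics/w5.png",w); cv2.imwrite("pics/side5.png",b)
a=cv2.imread("pics/top5.png")
o=np.zeros((600,800,3),np.uint8)
o[:200]=cv2.resize(a[160:200,225:385],(800,200),interpolation=2)
o[200:600,:320]=cv2.resize(b[235:335,190:270],(320,400),interpolation=2)
o[200:560,320:800]=cv2.resize(w,(480,360),interpolation=3)
o=np.clip(o.astype(float)*1.6,0,255).astype(np.uint8); cv2.imwrite("pics/m3.png",o)
E
```

```text
(no output)
```

View pics/m3.png

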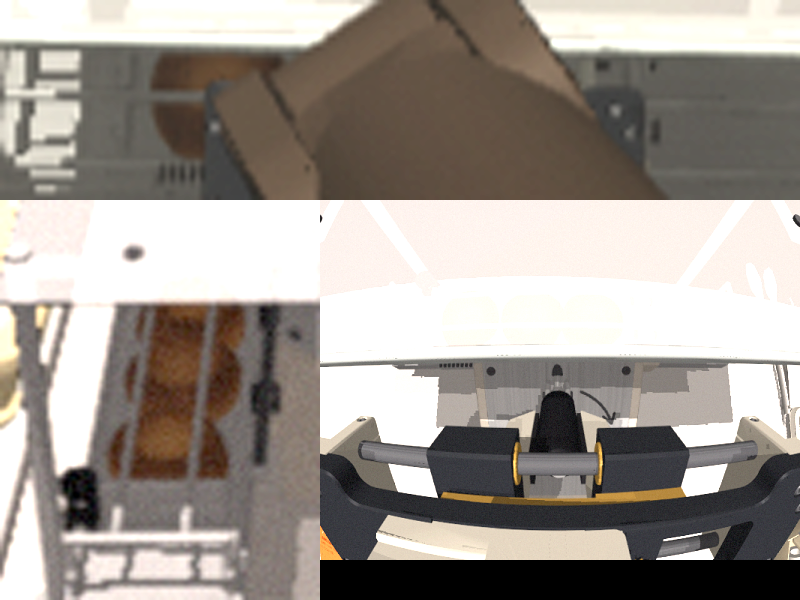

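The view shows the arm hiding the top view of cakes 2 and 3. In the side view the cakes look joined, and cake 1's near edge is cut flat at row 304 by the gate plate. I need to know whether cake 1 is moving yet, so I'll compare all frames with a fixed threshold.

```bash
python3 - <<'E'
from h import *
def cr(w,t,o):
    i=np.nonzero(w>t)[0]; a=i[0]; return round(float(o+a-(w[a]-t)/(w[a]-w[a-1])),2)
for f in("top0","top2","top3","top4","top5"):
    z=cv2.imread(f"pics/{f}.png").astype(float); d=z[...,2]-z[...,0]
    print(f,"left c1",[cr(d[r:r+3,243:266].mean(0),10.5,243) for r in(171,174,181,184)])
for f in("side0","side2","side3","side4","side5"):
    z=cv2.imread(f"pics/{f}.png").astype(float); d=cv2.GaussianBlur(z[...,2]-z[...,0],(0,0),.8)
    o=[]
    for r in range(262,306,3):
        i=np.nonzero(d[r,208:258]>22)[0]; o.append((int(i[0]+208),int(i[-1]+208)) if len(i) else None)
    print(f,o); print("   col mean by row",d[262:308,226:236].mean(1).round().astype(int).tolist())
c=vision.get_calibration("side"); c2=vision.get_calibration("top"); print("cams",-c["R"].T@c["t"],-c2["R"].T@c2["t"])
E
```

```text
top0 left c1 [256.42, 255.15, 255.06, 255.78]
top2 left c1 [255.96, 254.7, 254.69, 255.54]
top3 left c1 [255.84, 254.66, 254.66, 255.54]
top4 left c1 [255.79, 254.74, 251.72, 249.42]
top5 left c1 [255.84, 254.68, 254.7, 255.52]
side0 [(229, 247), (210, 246), (214, 248), (214, 249), (222, 249), (227, 249), (212, 247), (209, 244), None, (226, 237), (208, 242), (208, 244), (217, 245), (217, 246), None]
   col mean by row [29, 29, 27, 27, 29, 31, 32, 33, 34, 34, 33, 31, 29, 27, 27, 28, 29, 30, 33, 35, 36, 33, 27, 19, 12, 16, 28, 36, 40, 42, 43, 44, 44, 44, 44, 44, 41, 36, 31, 30, 31, 28, 20, 12, 7, 6]
side2 [(229, 247), (208, 246), (208, 248), (208, 249), (211, 249), (212, 249), (208, 247), (208, 244), (211, 211), (208, 237), (208, 243), (208, 244), (208, 245), (217, 246), (226, 227)]
   col mean by row [31, 31, 29, 29, 31, 32, 34, 35, 36, 36, 36, 34, 32, 29, 28, 29, 31, 33, 35, 37, 37, 35, 28, 19, 13, 17, 29, 38, 42, 44, 45, 46, 46, 46, 46, 45, 42, 38, 34, 31, 32, 29, 21, 12, 7, 6]
side3 [(225, 248), (209, 246), (208, 248), (208, 249), (208, 249), (208, 249), (208, 247), (208, 244), Non
[... 426 characters left out ...]
, (208, 245), (217, 246), None]
   col mean by row [27, 28, 26, 26, 26, 28, 30, 31, 32, 34, 35, 36, 37, 37, 38, 37, 36, 34, 31, 30, 31, 32, 33, 35, 35, 35, 37, 41, 43, 44, 45, 46, 46, 47, 46, 45, 42, 38, 34, 33, 32, 29, 21, 12, 7, 6]
side5 [(229, 249), (213, 250), (208, 250), (212, 249), (208, 248), (209, 249), (208, 249), (208, 249), (208, 247), (208, 244), (208, 243), (208, 244), (208, 245), (217, 246), (224, 230)]
   col mean by row [29, 29, 27, 25, 25, 25, 27, 29, 30, 31, 33, 35, 37, 37, 38, 38, 37, 36, 35, 32, 31, 30, 31, 33, 34, 35, 37, 40, 42, 43, 45, 46, 46, 46, 46, 46, 43, 38, 34, 32, 32, 29, 21, 12, 7, 6]
cams [0.54343351 1.31709534 1.05628919] [-0.01879358 -0.00924592  1.23316715]
```

```bash
cat >> h.py <<'E'
CS=vision.get_calibration("side"); 
def yrow(row,col=231,z=.085):
    c=CS; K=c["intrinsics"]; d=c["R"].T@np.array([(col-K[0,2])/K[0,0],(row-K[1,2])/K[1,1],1]); o=-c["R"].T@c["t"]; return (o+d*(z-o[2])/d[2])
def dip(im,lo,hi):
    z=im.astype(float); d=z[...,2]-z[...,0]; p=cv2.GaussianBlur(d,(0,0),.7)[lo:hi,224:238].mean(1); i=int(np.argmin(p[1:-1]))+1; q=np.polyfit(range(-2,3),p[max(i-2,0):i+3],2) if 2<=i<len(p)-2 else [1,0,0]; return lo+i-q[1]/2/q[0]
E
python3 - <<'E'
from h import *
for f,lo,hi in(("side0",270,281),("side2",270,281),("side3",270,281),("side4",276,288),("side5",276,290)):
    im=cv2.imread(f"pics/{f}.png"); r2=dip(im,lo,hi); r1=dip(im,296,304); print(f,round(r2,2),round(r1,2),"y2 %.4f y1 %.4f diff mm %.1f"%(yrow(r2)[1],yrow(r1)[1],1e3*(yrow(r1)-yrow(r2))[1]))
print(yrow(285),yrow(300))
E
```

```text
side0 276.29 302.01 y2 0.0408 y1 0.1538 diff mm 113.0
side2 276.23 302.4 y2 0.0405 y1 0.1554 diff mm 114.9
side3 276.23 302.0 y2 0.0405 y1 0.1537 diff mm 113.2
side4 281.34 302.0 y2 0.0641 y1 0.1537 diff mm 89.6
side5 282.66 303.41 y2 0.0701 y1 0.1595 diff mm 89.5
[0.74755407 0.08061057 0.085     ] [0.74002711 0.14543714 0.085     ]
```

```bash
python3 -m creep '[[-0.0,-0.0261,-0.0005,0,0,0],[-0.004,-0.0257,-0.0029,0,0.0016,0],[-0.0079,-0.0245,-0.0053,0,0.0029,0],[0,0,0,0,0,0]]'; python3 - <<'E'
from h import *
where(); plan(-1.452+29*np.pi/18,3,np.pi/18,corr=0)
a,_=vision.get_image("top"); b,_=vision.get_image("side"); cv2.imwrite("pics/top6.png",a); cv2.imwrite("pics/side6.png",b)
def cr(w,t,o):
    i=np.nonzero(w>t)[0]; a=i[0]; return round(float(o+a-(w[a]-t)/(w[a]-w[a-1])),2)
d=a[...,2].astype(float)-a[...,0]; print("left c1",[cr(d[r:r+3,243:266].mean(0),10.5,243) for r in(171,174,181,184)])
z=b.astype(float); d=cv2.GaussianBlur(z[...,2]-z[...,0],(0,0),.8); print(d[262:308,226:236].mean(1).round().astype(int).tolist())
r2=dip(b,278,292); print(r2,yrow(r2)[1])
E
```

```text
clock: 15.02
tcp_pos: [0.5963, -0.029, 0.2134]
tool_rot: [[0.874, 0.022, 0.485], [0.021, -1.0, 0.008], [0.485, 0.003, -0.874]]
force: [-3.8, -0.7, 0.1]
gripper_width: 0.0232
gripper_force: 30.0
t 15.02 phi -2.660 r 0.0752 h 0.0602 j [ 0.49  0.23 -0.62  2.09  0.46  0.39 -2.02] F [-3.8 -0.7  0.1]
[-0.0115, -0.0225, -0.0075, -0.0001, 0.0041, 0.0],
[-0.0148, -0.0199, -0.0095, -0.0001, 0.0052, -0.0],
[-0.0176, -0.0166, -0.0112, -0.0002, 0.0061, 0.0],
left c1 [255.84, 254.71, 254.71, 255.6]
[28, 30, 29, 28, 27, 25, 25, 27, 29, 30, 30, 33, 36, 37, 37, 37, 38, 37, 36, 35, 33, 31, 31, 32, 32, 34, 36, 39, 42, 43, 45, 46, 45, 45, 45, 45, 43, 38, 33, 31, 31, 29, 21, 12, 7, 6]
283.98282139366813 0.07604718149518885
```

Cake 1 still reads unmoved, and by my gap estimate the row should be about closed. Rather than risk squeezing it, I'll let go (the brake holds), back off, and measure with a clear view.

```bash
python3 -m creep '[[0,0,0,0,0,0],[0,0,0,0,0,0],[0,0,0,0,0,0],[0,0,0,0,0,0],[0,0,0,0,0,0],[0,0,0,0,0,0],[0,0,0,0,0,0],[0,0,0,0,0,0]]' -1; python3 -m creep '[[-0.018,0,0.03,0,0,0],[-0.018,0,0.03,0,0,0],[-0.018,0,0.03,0,0,0],[-0.03,0,0.03,0,0.01,0],[-0.04,0,0.02,0,0.02,0],[-0.05,0,0,0,0.02,0],[-0.05,0,0,0,0.02,0],[-0.05,0,0,0,0,0]]'; python3 -m creep '[[-0.05,0,0,0,0,0],[0,0,0,0,0,0],[0,0,0,0,0,0]]'; python3 - <<'E'
from h import *
where()
a,_=vision.get_image("top"); b,_=vision.get_image("side"); cv2.imwrite("pics/top7.png",a); cv2.imwrite("pics/side7.png",b); w,_=vision.get_image("wrist"); cv2.imwrite("pics/w7.png",w)
for f in ("top0","top3","top7"):
    im=cv2.imread(f"pics/{f}.png"); print(f,cakes("",im,(171,179,240,400)),cakes("",im,(181,187,240,400)))
    z=im.astype(int); print("R-B",(z[172:178,250:385,2]-z[172:178,250:385,0]).mean(0).round().astype(int).tolist()); print("G",z[172:178,250:400,1].mean(0).round().astype(int).tolist())
E
```

```text
clock: 15.78
tcp_pos: [0.5978, -0.0282, 0.2148]
tool_rot: [[0.872, 0.023, 0.488], [0.022, -1.0, 0.009], [0.488, 0.003, -0.873]]
force: [0.3, -0.1, -0.8]
gripper_width: 0.0724
gripper_force: 0.0
clock: 16.45
tcp_pos: [0.4616, -0.0282, 0.2859]
tool_rot: [[0.958, 0.023, 0.285], [0.021, -1.0, 0.01], [0.285, -0.004, -0.959]]
force: [0.8, -0.2, -0.4]
gripper_width: 0.0916
gripper_force: 0.0
clock: 16.7
tcp_pos: [0.4351, -0.0287, 0.285]
tool_rot: [[0.958, 0.022, 0.287], [0.021, -1.0, 0.006], [0.287, -0.0, -0.958]]
force: [0.6, 0.1, 0.9]
gripper_width: 0.0922
gripper_force: 0.0
t 16.70 phi -0.825 r 0.0413 h 0.2056 j [ 0.78 -0.07 -0.76  2.08 -0.08  0.82 -1.49] F [0.6 0.1 0.9]
top0 [(258, 278, 171, 178, 130), (298, 319, 172, 178, 138), (334, 354, 172, 178, 135)] [(262, 275, 181, 185, 43)]
R-B [4, 4, 4, 4, 5, 9, 12, 13, 14, 16, 16, 18, 19, 21, 23, 23, 23, 24, 24, 24, 24, 24, 24, 23, 22, 21, 19, 17, 14, 13, 10, 11, 10, 6, 4, 4, 4, 4, 4, 4, 4, 4, 4, 4, 5, 8, 11, 12, 13, 15, 15, 16, 17, 18, 19, 20, 21, 20, 21, 21, 21, 21, 22, 21, 20, 20, 18, 16, 16, 14, 13, 12, 11, 11, 5, 4, 5, 4, 4, 7, 12, 12, 11
[... 2671 characters left out ...]
 8, 16, 19, 18, 18, 18, 18, 18, 18, 18, 18, 18, 17, 16, 9, 6, 5, 5, 5, 5, 6, 5, 5, 6, 6, 5, 5, 6]
G [57, 51, 53, 57, 58, 47, 35, 32, 31, 33, 34, 36, 36, 40, 42, 43, 43, 43, 44, 44, 44, 44, 43, 42, 41, 38, 36, 33, 31, 29, 28, 29, 38, 40, 32, 31, 32, 32, 32, 34, 35, 36, 37, 38, 38, 38, 38, 37, 44, 45, 54, 54, 54, 54, 54, 54, 54, 54, 54, 54, 54, 54, 52, 35, 36, 47, 52, 52, 52, 52, 52, 52, 52, 51, 52, 52, 51, 50, 51, 50, 51, 51, 51, 51, 50, 50, 51, 51, 51, 51, 52, 51, 48, 47, 48, 50, 51, 52, 51, 51, 51, 50, 50, 46, 52, 51, 40, 32, 47, 51, 52, 51, 51, 52, 51, 51, 51, 52, 52, 51, 52, 51, 55, 56, 56, 56, 57, 57, 56, 56, 56, 57, 57, 58, 58, 68, 69, 72, 73, 73, 70, 70, 70, 66, 60, 60, 75, 77, 74, 67]
```

```bash
python3 -m creep '[[-0.01,-0.06,0.02,0,0,0],[-0.01,-0.07,0.02,0,0,0],[-0.01,-0.07,0.02,0,0,0],[-0.01,-0.07,0,0,0,0],[-0.01,-0.07,0,0,0,0],[-0.01,-0.07,0,0,0,0],[-0.01,-0.07,0,0,0,0],[0,-0.07,0,0,0,0]]';  python3 -m creep '[[0,-0.07,0,0,0,0],[0,-0.07,0,0,0,0],[0,0,0,0,0,0]]'; python3 - <<'E'
from h import *
L=[vision.get_image("top")[0] for _ in range(3)]
a=np.mean(L,0).astype(np.uint8); cv2.imwrite("pics/top8.png",a); b,_=vision.get_image("side"); cv2.imwrite("pics/side8.png",b)
z=a.astype(int); print("R-B",(z[172:178,250:385,2]-z[172:178,250:385,0]).mean(0).round().astype(int).tolist()); print("G",z[172:178,235:400,1].mean(0).round().astype(int).tolist())
for r in(180,184,188): print(r,z[r:r+3,235:400,1].mean(0).round().astype(int).tolist())
im=cv2.imread("pics/top2.png").astype(int)
for r in(172,184): print("top2",r,im[r:r+3,325:400,1].mean(0).round().astype(int).tolist())
im=cv2.imread("pics/top0.png").astype(int)
for r in(172,184): print("top0",r,im[r:r+3,350:410,1].mean(0).round().astype(int).tolist())
E
```

```text
clock: 17.52
tcp_pos: [0.4003, -0.3055, 0.3142]
tool_rot: [[0.958, 0.023, 0.285], [0.022, -1.0, 0.009], [0.285, -0.002, -0.958]]
force: [1.1, 0.5, 0.8]
gripper_width: 0.092
gripper_force: 0.0
clock: 17.77
tcp_pos: [0.3997, -0.381, 0.3132]
tool_rot: [[0.958, 0.016, 0.285], [0.015, -1.0, 0.006], [0.285, -0.001, -0.958]]
force: [-0.6, 0.2, 0.5]
gripper_width: 0.0917
gripper_force: 0.0
R-B [4, 4, 5, 5, 5, 10, 13, 14, 15, 16, 17, 20, 20, 23, 25, 26, 25, 26, 26, 27, 26, 26, 26, 26, 24, 22, 20, 18, 16, 14, 11, 12, 11, 12, 14, 16, 16, 17, 18, 18, 20, 21, 22, 22, 22, 23, 23, 23, 23, 23, 22, 22, 22, 20, 19, 18, 16, 14, 13, 12, 11, 11, 12, 11, 13, 16, 17, 19, 20, 21, 22, 22, 24, 24, 24, 24, 25, 24, 23, 22, 22, 20, 20, 19, 17, 14, 11, 9, 8, 8, 7, 6, 4, 4, 4, 5, 5, 4, 4, 5, 5, 5, 4, 5, 4, 5, 5, 4, 5, 5, 5, 5, 5, 5, 5, 5, 5, 5, 5, 5, 5, 5, 5, 4, 5, 5, 5, 5, 5, 5, 5, 5, 5, 5, 5]
G [102, 100, 100, 100, 100, 93, 61, 54, 55, 55, 56, 55, 54, 52, 54, 53, 48, 50, 54, 54, 45, 33, 31, 30, 31, 32, 34, 35, 38, 40, 40, 40, 41, 42, 42, 42, 41, 41, 40, 39, 36, 34, 32, 30, 28, 27, 28, 36, 38, 31, 30, 31, 31, 32,
[... 2880 characters left out ...]
33, 33, 35, 36, 41, 54, 58, 60, 61, 62, 71, 73, 52, 37, 36, 52, 62, 61, 57, 58, 60, 60, 63, 53, 44, 59, 61, 61, 61, 61, 62, 62, 62, 78, 85, 86, 85, 85, 86, 85, 86, 86, 87, 66, 64, 84, 87, 78]
top0 172 [33, 33, 33, 32, 31, 32, 42, 48, 49, 49, 49, 49, 48, 48, 48, 48, 49, 49, 48, 49, 49, 50, 50, 50, 50, 50, 50, 50, 51, 50, 51, 50, 56, 57, 45, 37, 36, 49, 51, 48, 47, 57, 64, 68, 55, 43, 59, 64, 61, 58, 63, 71, 112, 117, 117, 116, 117, 110, 109, 108]
top0 184 [25, 26, 27, 28, 29, 30, 34, 44, 48, 48, 49, 48, 48, 47, 48, 48, 48, 48, 48, 48, 49, 49, 48, 48, 48, 48, 48, 49, 49, 49, 50, 51, 52, 58, 59, 41, 35, 35, 55, 56, 54, 46, 69, 71, 65, 58, 39, 54, 68, 63, 61, 68, 70, 77, 77, 78, 77, 78, 78, 143]
```

```bash
python3 - <<'E'
from h import *
CT=vision.get_calibration("top")
def ray(c,col,row,z):
    K=c["intrinsics"]; d=c["R"].T@np.array([(col-K[0,2])/K[0,0],(row-K[1,2])/K[1,1],1]); o=-c["R"].T@c["t"]; return o+d*(z-o[2])/d[2]
for z in(.06,.08,.10): print(z,"gateline",ray(CT,250.5,180,z),"c1 left",ray(CT,255.0,179,z)[1],"c1/c2",ray(CT,282.7,179,z)[1],"c2/c3",ray(CT,310.8,179,z)[1],"pad",ray(CT,338.3,179,z)[1],"side gate edge",ray(CS,231,304.8,z))
d=np.load("pics/top0.npy"); X=cloud(d,CT)
print("bed z",[X[r,c].round(3).tolist() for r,c in((184,290),(176,290),(176,365),(176,246),(184,246))])
ds=np.load("pics/side0.npy"); XS=cloud(ds,CS)
for r in range(296,322,2): print(r,XS[r,231].round(3),XS[r,226].round(3))
E
```

```text
0.06 gateline [0.73717603 0.17593001 0.06      ] c1 left 0.16371783808455098 c1/c2 0.08658425087964851 c2/c3 0.008265382633478764 pad -0.06845095426083443 side gate edge [0.74272741 0.13560399 0.06      ]
0.08 gateline [0.72428836 0.17277315 0.08      ] c1 left 0.1607691745853962 c1/c2 0.08495055067716563 c2/c3 0.007966852243687397 pad -0.06744163458262421 side gate edge [0.73872669 0.15932183 0.08      ]
0.1 gateline [0.71140069 0.1696163  0.1       ] c1 left 0.15782051108624143 c1/c2 0.08331685047468272 c2/c3 0.007668321853896026 pad -0.06643231490441401 side gate edge [0.73472596 0.18303967 0.1       ]
bed z [[0.732, 0.066, 0.055], [0.756, 0.067, 0.059], [0.765, -0.143, 0.061], [0.749, 0.19, 0.061], [0.722, 0.187, 0.062]]
296 [0.744 0.116 0.075] [0.757 0.123 0.08 ]
298 [0.744 0.122 0.072] [0.756 0.129 0.078]
300 [0.739 0.154 0.092] [0.753 0.149 0.088]
302 [0.738 0.157 0.088] [0.752 0.154 0.085]
304 [0.739 0.159 0.082] [0.752 0.158 0.082]
306 [0.736 0.179 0.092] [0.749 0.179 0.092]
308 [0.736 0.177 0.084] [0.749 0.18  0.086]
310 [0.736 0.183 0.082] [0.75  0.179 0.079]
312 [0.737 0.18  0.073] [0.751 0.176 0.069]
314 [0.737 0.181 0.067] [0.751 0.176 0.062]
316 [0.737 0.184 0.062] [0.75  0.185 0.063]
318 [0.727 0.242 0.107] [0.74  0.24  0.105]
320 [0.727 0.245 0.103] [0.74  0.244 0.102]
```

Clear view at last:
- **Cakes and pad:** all three cakes touch each other and the pad, and the pad is still unsprung.
- **Gate:** its inner face is at y ≈ 0.175 and cake 1's edge at 0.162, leaving about 12 mm.
- **Still to crank:** about 1 rad to close the row, plus 0.67 rad for the spring.

I'll regrasp now.

```bash
python3 - <<'E'
from h import *
p,R=pose(-2.660); need(p+.1*n,R); print((-.1*n/.5).round(4))
E
```

```text
t 17.97 shift [ 0.2838  0.6844 -0.0323] turn [ 0.0007 -0.0694  0.0003] min rows 8.898975838599192 1.7441022793430663
[ 0.1059  0.0028 -0.1696]
```

```bash
python3 -m creep '[[0.02,0.05,0,0,0,0],[0.02,0.06,0,0,0,0],[0.02,0.06,0,0,0,0],[0.02,0.06,0,0,0,0],[0.02,0.06,0,0,0,0],[0.02,0.06,0,0,0,0],[0.02,0.06,0,0,0,0],[0.02,0.06,0,0,0,0]]'; python3 -m creep '[[0.02,0.055,0,0,-0.01,0],[0.02,0.055,0,0,-0.015,0],[0.02,0.05,-0.008,0,-0.015,0],[0.02,0.05,-0.008,0,-0.015,0],[0.02,0,-0.008,0,-0.014,0],[0.02,0,-0.008,0,0,0],[0,0,0,0,0,0]]'; python3 - <<'E'
from h import *
p,R=pose(-2.660); need(p+.1*n,R); need(p,R); where()
c=vision.get_calibration("wrist"); w,_=vision.get_image("wrist"); cv2.imwrite("pics/w9.png",w)
f=c["intrinsics"][0,0]; cc=c["intrinsics"][:2,2]
def pj(P):
    x=c["R"]@P+c["t"]; r=np.hypot(x[0],x[1]); return np.round(cc+x[:2]/r*np.arctan2(r,x[2])*f,1)
print("pred tip",pj(hub+.075*e(-2.66)+.085*n),"mid",pj(hub+.075*e(-2.66)+.047*n))
g=w.max(2); m=(g<50).astype(np.uint8); m[290:]=0; k,l,st,ce=cv2.connectedComponentsWithStats(m); print([(s.tolist(),q.round().tolist()) for s,q in zip(st[1:],ce[1:]) if s[4]>300])
E
```

```text
clock: 18.63
tcp_pos: [0.4808, -0.1353, 0.3151]
tool_rot: [[0.958, 0.026, 0.287], [0.024, -1.0, 0.008], [0.287, -0.001, -0.958]]
force: [0.3, 0.1, 0.3]
gripper_width: 0.0921
gripper_force: 0.0
clock: 19.22
tcp_pos: [0.5407, -0.0313, 0.2982]
tool_rot: [[0.874, 0.027, 0.485], [0.025, -1.0, 0.01], [0.485, 0.003, -0.874]]
force: [-0.9, -0.2, -0.5]
gripper_width: 0.092
gripper_force: 0.0
t 19.22 shift [ 0.0053  0.0022 -0.0004] turn [ 0.0011 -0.0003 -0.0002] min rows 0.0683137641406218 0.028996632736653302
t 19.22 shift [ 0.1112  0.0049 -0.17  ] turn [ 0.0011 -0.0003 -0.0002] min rows 2.438583478640245 0.028996632736653302
t 19.22 phi -2.635 r 0.0736 h 0.1616 j [ 0.63  0.02 -0.67  2.06  0.04  0.56 -1.61] F [-0.9 -0.2 -0.5]
pred tip [316.4 248.9] mid [316.4 228.5]
[([225, 149, 59, 20, 758], [254.0, 158.0]), ([288, 149, 58, 19, 533], [318.0, 155.0]), ([168, 151, 52, 19, 466], [189.0, 158.0]), ([298, 200, 41, 58, 1522], [316.0, 227.0])]
```

The grip blob at (316, 227) matches the prediction of (316, 228). Going down and closing.

```bash
python3 -m creep '[[0.0159,0.0007,-0.0243,0,0,0],[0.0159,0.0007,-0.0243,0,0,0],[0.0159,0.0007,-0.0243,0,0,0],[0.0159,0.0007,-0.0243,0,0,0],[0.0159,0.0007,-0.0243,0,0,0],[0.0159,0.0007,-0.0243,0,0,0],[0.0159,0.0007,-0.0243,0,0,0],[0,0,0,0,0,0]]'; python3 -m creep '[[0,0,0,0,0,0],[0,0,0,0,0,0],[0,0,0,0,0,0],[0,0,0,0,0,0],[0,0,0,0,0,0],[0,0,0,0,0,0],[0,0,0,0,0,0],[0,0,0,0,0,0]]' 1;python3 -m creep '[[0,0,0,0,0,0],[0,0,0,0,0,0],[0,0,0,0,0,0],[0,0,0,0,0,0],[0,0,0,0,0,0]]'; python3 -c "
from h import *
where(); plan(-2.66,10,np.pi/24,corr=0); "
```

```text
clock: 19.93
tcp_pos: [0.596, -0.0307, 0.2118]
tool_rot: [[0.875, 0.024, 0.483], [0.022, -1.0, 0.009], [0.483, 0.003, -0.876]]
force: [-0.5, -0.5, -0.2]
gripper_width: 0.0919
gripper_force: 0.0
clock: 20.6
tcp_pos: [0.5964, -0.0309, 0.2138]
tool_rot: [[0.874, 0.023, 0.486], [0.022, -1.0, 0.008], [0.486, 0.003, -0.874]]
force: [-0.3, 0.4, -0.8]
gripper_width: 0.0431
gripper_force: 0.0
clock: 21.02
tcp_pos: [0.5962, -0.0304, 0.2136]
tool_rot: [[0.874, 0.024, 0.485], [0.022, -1.0, 0.009], [0.485, 0.003, -0.874]]
force: [-2.0, 2.4, 0.3]
gripper_width: 0.0235
gripper_force: 30.0
t 21.02 phi -2.644 r 0.0758 h 0.0604 j [ 0.45  0.22 -0.57  2.09  0.41  0.38 -1.97] F [-2.   2.4  0.3]
[-0.0085, -0.017, -0.0056, -0.0001, 0.003, 0.0],
[-0.0104, -0.0156, -0.0067, -0.0001, 0.0036, -0.0],
[-0.0121, -0.0139, -0.0078, -0.0001, 0.0042, -0.0],
[-0.0136, -0.0119, -0.0086, -0.0001, 0.0047, 0.0],
[-0.0149, -0.0098, -0.0094, -0.0001, 0.0051, -0.0],
[-0.0159, -0.0075, -0.01, -0.0001, 0.0054, 0.0],
[-0.0167, -0.0051, -0.0104, -0.0001, 0.0056, 0.0],
[-0.0171, -0.0026, -0.0106, -0.0002, 0.0058, -0.0],
[-0.0173, 0.0, -0.0107, -0.0002, 0.0058, -0.0],
[-0.0172, 0.0026, -0.0105, -0.0001, 0.0057, -0.0],
```

```bash
cat >> h.py <<'E'
def c1left(a):
    d=a[...,2].astype(float)-a[...,0]; o=[]
    for r in(171,174,181,184):
        w=d[r:r+3,240:268].mean(0); i=np.nonzero(w>10.5)[0]; o.append(round(float(240+i[0]-(w[i[0]]-10.5)/(w[i[0]]-w[i[0]-1])),2) if len(i) and i[0] else None)
    return o
E
python3 -m creep '[[-0.0085,-0.017,-0.0056,0,0.003,0],[-0.0104,-0.0156,-0.0067,0,0.0036,0],[-0.0121,-0.0139,-0.0078,0,0.0042,0],[-0.0136,-0.0119,-0.0086,0,0.0047,0],[-0.0149,-0.0098,-0.0094,0,0.0051,0],[-0.0159,-0.0075,-0.01,0,0.0054,0],[0,0,0,0,0,0]]'; python3 - <<'E'
from h import *
where(); a,_=vision.get_image("top"); cv2.imwrite("pics/top10.png",a); print("top8",c1left(cv2.imread("pics/top8.png")),"now",c1left(a))
E
```

```text
clock: 21.6
tcp_pos: [0.5578, -0.0675, 0.1891]
tool_rot: [[0.911, 0.025, 0.411], [0.023, -1.0, 0.01], [0.411, 0.0, -0.912]]
force: [-6.4, 5.2, 2.8]
gripper_width: 0.0237
gripper_force: 30.0
t 21.60 phi -1.863 r 0.0756 h 0.0603 j [ 0.59  0.24 -0.63  2.11  0.32  0.42 -1.8 ] F [-6.4  5.2  2.8]
top8 [256.21, 254.87, 254.92, 255.74] now [252.86, 251.83, None, 252.74]
```

```bash
python3 -m creep '[[-0.0167,-0.0051,-0.0104,0,0.0056,0],[-0.0171,-0.0026,-0.0106,0,0.0058,0],[0,0,0,0,0,0]]'; python3 - <<'E'
from h import *
where(); a,_=vision.get_image("top"); print(c1left(a)); cv2.imwrite("pics/top11.png",a)
E
python3 -m creep '[[-0.0173,0,-0.0107,0,0.0058,0],[-0.0172,0.0026,-0.0105,0,0.0057,0],[0,0,0,0,0,0]]'; python3 - <<'E'
from h import *
where(); a,_=vision.get_image("top"); print(c1left(a)); cv2.imwrite("pics/top12.png",a); plan(-2.66+10*np.pi/24,6,np.pi/24,corr=0)
E
```

```text
clock: 21.9
tcp_pos: [0.5416, -0.0707, 0.1791]
tool_rot: [[0.925, 0.026, 0.379], [0.024, -1.0, 0.011], [0.38, -0.001, -0.925]]
force: [-3.4, 6.9, 2.7]
gripper_width: 0.0237
gripper_force: 30.0
t 21.90 phi -1.615 r 0.0752 h 0.0604 j [ 0.6   0.24 -0.63  2.13  0.3   0.44 -1.79] F [-3.4  6.9  2.7]
[251.97, 250.75, None, 251.69]
clock: 22.2
tcp_pos: [0.5252, -0.0694, 0.169]
tool_rot: [[0.937, 0.026, 0.347], [0.024, -1.0, 0.01], [0.348, -0.002, -0.938]]
force: [-2.0, 5.7, 3.7]
gripper_width: 0.0232
gripper_force: 30.0
t 22.20 phi -1.367 r 0.0750 h 0.0604 j [ 0.6   0.24 -0.64  2.14  0.3   0.46 -1.79] F [-2.   5.7  3.7]
[251.4, 250.62, None, 250.73]
[-0.0167, 0.0051, -0.0102, -0.0001, 0.0056, 0.0],
[-0.016, 0.0075, -0.0097, -0.0001, 0.0053, 0.0],
[-0.015, 0.0098, -0.0091, -0.0001, 0.005, -0.0],
[-0.0138, 0.012, -0.0083, -0.0001, 0.0045, 0.0],
[-0.0123, 0.0139, -0.0073, -0.0001, 0.004, -0.0],
[-0.0106, 0.0156, -0.0062, -0.0001, 0.0034, -0.0],
```

Cake 1 slowed and has moved about 12 mm, so the row closed at φ ≈ −1.5. The target is φ ≈ −0.83; I'll do two rows, check, then two more.

```bash
python3 -m creep '[[-0.0167,0.0051,-0.0102,0,0.0056,0],[-0.016,0.0075,-0.0097,0,0.0053,0],[0,0,0,0,0,0]]'; python3 - <<'E'
from h import *
where(); a,_=vision.get_image("top"); print(c1left(a)); cv2.imwrite("pics/top13.png",a)
E
```

```text
clock: 22.5
tcp_pos: [0.5093, -0.0636, 0.1594]
tool_rot: [[0.948, 0.025, 0.316], [0.023, -1.0, 0.01], [0.316, -0.002, -0.949]]
force: [-1.6, 4.4, 5.2]
gripper_width: 0.0234
gripper_force: 30.0
t 22.50 phi -1.114 r 0.0749 h 0.0604 j [ 0.58  0.24 -0.63  2.16  0.3   0.48 -1.81] F [-1.6  4.4  5.2]
[251.43, 250.62, None, 250.76]
```

Cake 1 has stopped and the pad is at about 4.5 mm. Two more rows bring it to about 7.7 mm; then I'll settle, open and measure.

```bash
python3 -m creep '[[-0.015,0.0098,-0.0091,0,0.005,0],[-0.0138,0.012,-0.0083,0,0.0045,0],[0,0,0,0,0,0],[0,0,0,0,0,0]]'; python3 -c "
from h import *
where()"; python3 -m creep '[[0,0,0,0,0,0],[0,0,0,0,0,0],[0,0,0,0,0,0],[0,0,0,0,0,0],[0,0,0,0,0,0],[0,0,0,0,0,0],[0,0,0,0,0,0],[0,0,0,0,0,0]]' -1; python3 -m creep '[[-0.018,0,0.029,0,0,0],[-0.018,0,0.029,0,0,0],[-0.018,0,0.029,0,0,0],[-0.018,0,0.029,0,0,0],[-0.018,0,0.029,0,0,0],[-0.018,0,0.029,0,0,0],[0,0,0,0,0,0]]'; python3 - <<'E'
from h import *
where(); c=vision.get_calibration("wrist"); w,_=vision.get_image("wrist"); cv2.imwrite("pics/w14.png",w)
f=c["intrinsics"][0,0]; cc=c["intrinsics"][:2,2]
def pj(P):
    x=c["R"]@P+c["t"]; r=np.hypot(x[0],x[1]); return np.round(cc+x[:2]/r*np.arctan2(r,x[2])*f,1)
g=w.max(2); m=(g<50).astype(np.uint8); m[290:]=0; k,l,st,ce=cv2.connectedComponentsWithStats(m); print([(s.tolist(),q.round().tolist()) for s,q in zip(st[1:],ce[1:]) if s[4]>300])
for ph in(-.95,-.9,-.85,-.8): print(ph,"mid",pj(hub+.075*e(ph)+.047*n))
E
```

```text
clock: 22.88
tcp_pos: [0.4948, -0.0534, 0.1506]
tool_rot: [[0.958, 0.024, 0.287], [0.023, -1.0, 0.009], [0.287, -0.002, -0.958]]
force: [-2.1, 3.5, 6.5]
gripper_width: 0.0235
gripper_force: 30.0
t 22.88 phi -0.856 r 0.0750 h 0.0604 j [ 0.56  0.24 -0.63  2.18  0.31  0.49 -1.84] F [-2.1  3.5  6.5]
clock: 23.55
tcp_pos: [0.4937, -0.0541, 0.1498]
tool_rot: [[0.958, 0.023, 0.285], [0.022, -1.0, 0.009], [0.285, -0.002, -0.958]]
force: [-0.1, 0.6, 0.5]
gripper_width: 0.0723
gripper_force: 0.0
clock: 24.13
tcp_pos: [0.4397, -0.0541, 0.2391]
tool_rot: [[0.957, 0.023, 0.288], [0.022, -1.0, 0.007], [0.288, -0.0, -0.958]]
force: [0.6, -1.0, -1.0]
gripper_width: 0.092
gripper_force: 0.0
t 24.13 phi -0.851 r 0.0743 h 0.1646 j [ 0.76  0.01 -0.73  2.15 -0.02  0.7  -1.5 ] F [ 0.6 -1.  -1. ]
[([114, 0, 205, 33, 1898], [174.0, 10.0]), ([80, 29, 83, 36, 1062], [129.0, 46.0]), ([350, 32, 130, 19, 832], [409.0, 39.0]), ([300, 163, 38, 70, 1924], [318.0, 195.0])]
-0.95 mid [325.6 190.2]
-0.9 mid [322.2 194.1]
-0.85 mid [318.7 197.9]
-0.8 mid [315.1 201.4]
```

The grip stands upright at φ ≈ −0.86 and the crank held. I'll move aside and measure the pad's compression in the top view.

```bash
python3 -m creep '[[-0.01,0,0.04,0,0,0],[-0.02,-0.04,0.04,0,0,0],[-0.01,-0.07,0.03,0,0,0],[-0.01,-0.07,0,0,0,0],[-0.01,-0.07,0,0,0,0],[-0.01,-0.07,0,0,0,0],[-0.01,-0.07,0,0,0,0],[0,-0.07,0,0,0,0]]';  python3 -m creep '[[0,-0.07,0,0,0,0],[0,-0.07,0,0,0,0],[0,-0.07,0,0,0,0],[0,0,0,0,0,0]]' ; python3 - <<'E'
from h import *
a=np.mean([vision.get_image("top")[0] for _ in range(3)],0).astype(np.uint8); cv2.imwrite("pics/top14.png",a); print(c1left(a))
for f,c0 in(("top8",325),("top14",318)):
    z=cv2.imread(f"pics/{f}.png").astype(int)
    for r in(172,176,184): print(f,c0,r,z[r:r+3,c0:c0+42,1].mean(0).round().astype(int).tolist())
z=cv2.imread("pics/top14.png").astype(int); print("gaps",z[172:178,270:320,1].mean(0).round().astype(int).tolist())
t=cv2.imread("pics/top0.png"); d=cv2.absdiff(t,a).max(2); print("timer diff",d[305:348,192:235].mean(),"marker diff",d[305:352,390:440].mean(), "ref diff",d[270:300,200:260].mean())
E
```

```text
clock: 24.85
tcp_pos: [0.3986, -0.286, 0.2906]
tool_rot: [[0.959, 0.023, 0.283], [0.021, -1.0, 0.008], [0.283, -0.002, -0.959]]
force: [1.0, 0.1, 1.1]
gripper_width: 0.0919
gripper_force: 0.0
clock: 25.18
tcp_pos: [0.3981, -0.3965, 0.2896]
tool_rot: [[0.959, 0.016, 0.283], [0.015, -1.0, 0.005], [0.283, -0.001, -0.959]]
force: [0.1, 0.1, 0.5]
gripper_width: 0.0919
gripper_force: 0.0
[251.3, 250.69, 250.74, 251.19]
top8 325 172 [39, 38, 38, 37, 36, 35, 34, 36, 34, 32, 34, 43, 52, 54, 61, 63, 55, 40, 38, 41, 52, 53, 50, 50, 54, 55, 50, 50, 42, 53, 53, 53, 53, 53, 53, 53, 53, 52, 52, 52, 53, 53]
top8 325 176 [39, 39, 39, 39, 38, 37, 35, 34, 33, 32, 30, 27, 28, 39, 60, 63, 60, 54, 54, 53, 54, 53, 50, 48, 54, 55, 51, 53, 52, 52, 52, 52, 52, 52, 52, 52, 52, 52, 51, 52, 52, 52]
top8 325 184 [29, 28, 29, 29, 28, 28, 27, 27, 27, 28, 30, 31, 32, 44, 61, 63, 62, 34, 30, 30, 52, 54, 54, 48, 53, 54, 53, 54, 40, 40, 51, 52, 53, 53, 53, 53, 52, 52, 52, 52, 52, 52]
top14 318 172 [38, 38, 38, 37, 36, 35, 35, 34, 34, 32, 32, 32, 41, 50, 53, 60, 62, 56, 42, 38, 41, 50, 48, 54, 55, 50, 53, 53, 53, 39, 48, 53, 53, 53, 53, 53, 53, 53, 52, 53, 52, 52]
top14 318 176 [38, 38, 39, 39, 38, 38, 37, 35, 34, 32, 31, 30, 27, 27, 36, 59, 62, 60, 54, 53, 53, 51, 47, 54, 54, 51, 52, 53, 53, 52, 52, 52, 52, 51, 52, 52, 51, 51, 51, 51, 51, 51]
top14 318 184 [29, 29, 28, 29, 28, 28, 27, 27, 26, 27, 28, 29, 31, 32, 40, 60, 62, 61, 34, 30, 29, 52, 49, 51, 53, 50, 53, 53, 53, 43, 40, 51, 52, 52, 52, 52, 52, 52, 52, 52, 52, 52]
gaps [34, 32, 30, 29, 27, 28, 28, 32, 32, 30, 30, 31, 31, 32, 32, 34, 35, 36, 36, 36, 36, 37, 38, 38, 38, 37, 36, 36, 34, 32, 31, 30, 28, 28, 30, 38, 33, 28, 27, 30, 30, 32, 33, 34, 35, 36, 37, 38, 38, 38]
timer diff 9.56571119524067 marker diff 18.393617021276597 ref diff 9.801666666666666
```

Relative to the unsprung frame, the back plate travelled about 21.5 mm and the pad about 16.3 mm, so the pad is pressed 5–8 mm (image and crank estimates). All the cakes are joined to the gate and the gripper is clear, so I'll hand in.

```bash
python3 -c "
from workcell import env
print(env.sense()['clock']); print(env.finish_job())"
```

```text
25.3333
the job is handed in; nothing more can be done
None
```

Job handed in at 25.3 s, result not shown: the grip is upright and released, the three cakes are snug against the gate, and the pad is pressed back an estimated 5–8 mm of 16; the fingers slipped off the grip once mid-crank and I regrasped it.

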